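# Lay the warmed ingot moulds on the sloped pouring stand

### The job

Get the ingot moulds ready for the pour: first bring the warmer's heat lever back to the idle mark (the brass pin), then raise the lid upright, swing up its prop and let the lid down so that it rests with the prop's pin in its notch. Take out every mould and lay it on the sloped stand, cavity up, with its pouring lip straight uphill and its other end resting against the ledge. Only when all lie there, lift the lid off the prop, fold the prop fully down and close the lid; leave the jar and the crucible alone.

Things in the scene. Friction and masses are not known exactly. Their poses are not given: they have to be found in the camera images.
- warmer: the mould warmer, fixed steel box 170 (x) x 320 (y) x 80 mm high, walls 8 mm, hinged lid, inner floor (hearth) 30 mm above the bench. Origin: centre of underside; x to its rear, away from the robot, y to its left; turned up to 0.1 rad. Inside, in four bays at y -82, -18, 46, 110 mm, x -28, between ribs 8 mm high, 48 mm apart, lie two or three moulds, lengthwise along x
- heat_lever (a joint): heat lever on the console at the warmer's left: arm with a black ball, swings in the warmer's x-z plane about (-80, 205, 55) mm in the warmer's frame, pivot to ball 85 mm. 0 = off stop, leaning 0.87 rad towards the robot; grows as the ball swings away, 0.87 upright, 1.74 full heat. Stays where left (1.5 N at the ball). Idle, the brass pin, is at 0.50
- lever_ball (a point): centre of the heat lever's ball, 28 mm across, free all round; arm 10 mm thick
- idle_pin (a point): outer end of the brass idle pin on the rim of the quadrant, 60 mm from the lever's pivot and 20 mm to the right of the lever; the lever is at idle when in line with it
- lid (a joint): the warmer's lid, 6 mm steel plate 170 x 320 mm, 0.5 kg, hinged along the warmer's rear top edge: 0 closed, grows as its front edge rises, 1.57 upright, 1.75 its stop. Left above 1.6 it stands, but loosely; released lower it falls, shut or on to the prop. Resting on the prop it reads about 1.44 to 1.55
- lid_handle (a point): middle of the lid's handle bar: round, 10 mm thick, 110 mm long, parallel to the hinge, 40 mm beyond the lid's front edge in the lid's plane (210 mm from the hinge line); can be gripped from above at every lid angle and turns in the grip
- lid_hinge (a point): middle of the lid's hinge line, along the warmer's y, 83 mm above the bench; fixed
- lid_notch (a point): middle of the prop's notch, a 28 mm wide channel between two fins on a bracket at the right edge of the lid's underside, 136 mm from the hinge line, on the pin's line when seated. Seated: prop_pin within 14 mm of it
- prop (a joint): the prop stay, 8 mm rod 209 mm long, pivoted outside the warmer's right wall near its front corner: 0 folded, lying back level along the wall; grows as its rear end rises, up to 1.1. Stays where left (0.5 N at the end). At 0.815 (0.77 to 0.86) its pin meets the lid's notch when the lid is lowered from upright
- prop_grip (a point): grip point on the prop's cross pin: round, 8 mm thick, parallel to the hinge, sticking 62 mm out to the right of the rod's free end; this point is 40 mm out, 76 mm right of the lid's edge. Can be gripped from above and turns in the grip
- prop_pin (a point): inner end of the same cross pin, which seats in the lid's notch
- prop_pivot (a point): pivot of the prop, fixed to the warmer at (-75, -196, 66) mm in its frame, axis along the warmer's y, 66 mm above the bench; 209 mm from the axis of the cross pin
- slope: pale top of the pouring stand (fixed frame 262 wide, 150 deep, 91 mm high behind, low side to the robot), 25 degrees to the bench, 145 mm long, 250 wide between 10 mm cheeks. Origin: middle of the corner of top and ledge, 30 mm above the bench; x up the slope, y along the ledge, z out of the surface. Ledge: 14 mm high, at x < 0. A seated mould has its centre at x = 40 mm, underside at z = 0
- flux_jar: bystander: glass jar with ochre lid, 70 mm wide, 82 mm high, behind the stand; origin: centre of its underside
- crucible: bystander: empty fireclay crucible dish, 80 x 84 x 36 mm, behind the stand; origin: centre of its underside
- mould_0: graphite ingot mould, dark grey block 80 x 36 x 24 mm, 0.12 kg, open cavity in its top (one wide bar). One end wall is cut down to 16 mm: the pouring lip. Origin: centre of underside; x lengthwise towards the lip, z up out of the cavity. Starts cavity up on the warmer's hearth, lip away from or towards the robot. None if absent
- mould_0_lip (a point): middle of the top of this mould's pouring lip, at its end face: 40 mm from its origin along x, 16 mm above its underside
- mould_1: graphite ingot mould, dark grey block 80 x 36 x 24 mm, 0.12 kg, open cavity in its top (two narrow bars split by a rib). One end wall is cut down to 16 mm: the pouring lip. Origin: centre of underside; x lengthwise towards the lip, z up out of the cavity. Starts cavity up on the warmer's hearth, lip away from or towards the robot. None if absent
- mould_1_lip (a point): middle of the top of this mould's pouring lip, at its end face: 40 mm from its origin along x, 16 mm above its underside
- mould_2: graphite ingot mould, dark grey block 80 x 36 x 24 mm, 0.12 kg, open cavity in its top (one wide bar). One end wall is cut down to 16 mm: the pouring lip. Origin: centre of underside; x lengthwise towards the lip, z up out of the cavity. Starts cavity up on the warmer's hearth, lip away from or towards the robot. None if absent
- mould_2_lip (a point): middle of the top of this mould's pouring lip, at its end face: 40 mm from its origin along x, 16 mm above its underside
- mould_3: graphite ingot mould, dark grey block 80 x 36 x 24 mm, 0.12 kg, open cavity in its top (two narrow bars split by a rib). One end wall is cut down to 16 mm: the pouring lip. Origin: centre of underside; x lengthwise towards the lip, z up out of the cavity. Starts cavity up on the warmer's hearth, lip away from or towards the robot. None if absent
- mould_3_lip (a point): middle of the top of this mould's pouring lip, at its end face: 40 mm from its origin along x, 16 mm above its underside

How it is judged (in metres and radians):
On the way, in this order (a step that is already met when the one before it is completed fails the run):
1. the heat lever is at the idle mark (value of joint heat_lever between 0.41 and 0.59 rad and value of joint lid below 0.1 rad), for 0.3 s.
2. the lid is raised and rests on the prop, the prop's pin in the lid's notch (distance between prop_pin and lid_notch below 0.014 m and value of joint lid below 1.56 rad), for 0.3 s.
3. every mould lies on the sloped stand against the ledge, lip uphill, while the lid is propped (all of step 2 and x of mould_0 in the frame of slope between 0.034 and 0.046 m and z of mould_0 in the frame of slope between -0.004 and 0.005 m and y of mould_0 in the frame of slope between -0.108 and 0.108 m and x of each of mould_0_lip, mould_1_lip, mould_2_lip, mould_3_lip in the frame of slope above 0.07 m and angle between the z axis of each of mould_0, mould_1, mould_2, mould_3 and the z axis of slope, either way round below 0.12 rad and angle between each of mould_0, mould_1, mould_2, mould_3's own z axis and vertical below 0.7 rad and linear speed of each of mould_0, mould_1, mould_2, mould_3 below 0.02 m/s and x of mould_1 in the frame of slope between 0.034 and 0.046 m and z of mould_1 in the frame of slope between -0.004 and 0.005 m and y of mould_1 in the frame of slope between -0.108 and 0.108 m and x of mould_2 in the frame of slope between 0.034 and 0.046 m and z of mould_2 in the frame of slope between -0.004 and 0.005 m and y of mould_2 in the frame of slope between -0.108 and 0.108 m and x of mould_3 in the frame of slope between 0.034 and 0.046 m and z of mould_3 in the frame of slope between -0.004 and 0.005 m and y of mould_3 in the frame of slope between -0.108 and 0.108 m), for 0.2 s.
At the end, for the whole second after the job is handed in: Lever at idle (0.41-0.59), prop folded (below 0.08), lid closed (below 0.05); every mould at rest flat on the slope (4 mm, 0.12 rad), cavity up, lip uphill (lip over 70 mm from the ledge), centre 34 to 46 mm from the ledge, between the cheeks (value of joint heat_lever between 0.41 and 0.59 rad and value of joint lid below 0.05 rad and value of joint prop below 0.08 rad and x of mould_0 in the frame of slope between 0.034 and 0.046 m and z of mould_0 in the frame of slope between -0.004 and 0.005 m and y of mould_0 in the frame of slope between -0.108 and 0.108 m and x of each of mould_0_lip, mould_1_lip, mould_2_lip, mould_3_lip in the frame of slope above 0.07 m and angle between the z axis of each of mould_0, mould_1, mould_2, mould_3 and the z axis of slope, either way round below 0.12 rad and angle between each of mould_0, mould_1, mould_2, mould_3's own z axis and vertical below 0.7 rad and linear speed of each of mould_0, mould_1, mould_2, mould_3 below 0.02 m/s and x of mould_1 in the frame of slope between 0.034 and 0.046 m and z of mould_1 in the frame of slope between -0.004 and 0.005 m and y of mould_1 in the frame of slope between -0.108 and 0.108 m and x of mould_2 in the frame of slope between 0.034 and 0.046 m and z of mould_2 in the frame of slope between -0.004 and 0.005 m and y of mould_2 in the frame of slope between -0.108 and 0.108 m and x of mould_3 in the frame of slope between 0.034 and 0.046 m and z of mould_3 in the frame of slope between -0.004 and 0.005 m and y of mould_3 in the frame of slope between -0.108 and 0.108 m); the robot touches nothing.
It fails at once if a mould is lifted out of the warmer while the lid is not propped (distance between prop_pin and lid_notch above 0.03 m and ((x of mould_0 in the frame of warmer between -0.085 and 0.085 m and y of mould_0 in the frame of warmer between -0.16 and 0.16 m and z of mould_0 in the frame of warmer above 0.075 m) or (x of mould_1 in the frame of warmer between -0.085 and 0.085 m and y of mould_1 in the frame of warmer between -0.16 and 0.16 m and z of mould_1 in the frame of warmer above 0.075 m) or (x of mould_2 in the frame of warmer between -0.085 and 0.085 m and y of mould_2 in the frame of warmer between -0.16 and 0.16 m and z of mould_2 in the frame of warmer above 0.075 m) or (x of mould_3 in the frame of warmer between -0.085 and 0.085 m and y of mould_3 in the frame of warmer between -0.16 and 0.16 m and z of mould_3 in the frame of warmer above 0.075 m))).
It fails at once if the flux jar is knocked over or pushed more than 4 cm (angle between flux_jar's own z axis and vertical above 0.5 rad or distance of flux_jar from where it was at the start of the episode above 0.04 m).
It fails at once if the crucible is knocked over or pushed more than 4 cm (angle between crucible's own z axis and vertical above 0.5 rad or distance of crucible from where it was at the start of the episode above 0.04 m).
Of mould_0, mould_1, mould_2, mould_3 only 2 to 3 are there at a start; the rules pass over those that are not, and their reading is None.
At some moment in a run one of mould_0, mould_1, mould_2, mould_3 may be knocked a few centimetres aside while the robot is not near it.
Once in a run the grip may slacken for a moment while it holds something.
It also fails if it takes over 210 s, if anything falls off the work surface, if the arm or the gripper's body presses on something with over 40 N, if the wrist force passes 120 N, or if a joint passes its speed limit or range.

### The arm

A 6-joint arm with a two-finger parallel gripper is mounted at the origin on a cart in front of the work surface, level with it; the furniture and walls round the work are solid. World frame = base frame: x ahead of the robot, y to its left, z up, the work surface at z = 0. Lengths are in mm, angles in rad, forces in N, time in s.
With the tool pointing down it reaches from about 350 to 875 mm from the base axis. Payload 4.2 kg.
Tool frame: the origin (TCP) lies between the finger pads; the fingertips stand 11 mm ahead of it and the grasp point (between the pads) lies 8 mm behind it; z points along the fingers, y is the direction in which the jaws open and shut (so a half turn about z gives the same grasp; the last joint's range is limited). The gripper opens to 85 mm and grips with 20 to 120 N. Pads are 22 mm wide; open, the fingers measure 114 mm over their backs; the gripper's body (76 mm by 85 mm) begins 54 mm behind the grasp point. The pads swing forward as they close: fully open they stand 13 mm farther back than shut.
Start: joints at [-0.842, 0.385, 0.008, 0, -1.194, -0.259], TCP at [282.954, -557.258, 242.312] pointing down, gripper open.
Joint ranges: [-3.14, 3.14], [-1.21, 2.06], [-1.07, 1.41], [-3.16, 2.05], [-2.99, -0.16], [-3.1, 3.1]. Speed limits (rad/s): [2.79, 2.79, 3.14, 3.14, 3.14, 3.14].

### API

Orientations are given as a unit quaternion [x, y, z, w].
In Python, from bench import * gives the robot as it stands.
- The arm moves only by the tool servo_tool, never from a script. Its argument "rows" is a list of rows, each a list of 7 numbers: the opening, from 0 (shut) to 1 (fully open), then the shift along the tool's x, y, z in cm, then the turn, a rotation vector about the tool's x, y, z in degrees. A call has 1 to 12 rows; each row shifts and turns the commanded pose from where the row before left it, along the tool's axes as they then stand; what a row does not reach is not made up. A row lasts 1/10 s, in which the tool goes at most 50 mm and 8.59 degrees, less where a joint would pass 70% of its speed; a pose out of reach is approached as far as the arm can. A call is refused whole if a number of a shift passes 5 or a number of a turn 8.59, either way. A call with a gripper value outside its range is refused whole. The fingers move at their own pace and stop on an object; the grip force is fixed at half the most. Time passes only in rows, so rows that do not move let the fingers close. It gives the time, the measured TCP pose, the force and the opening at its end, in the units of the state.
- read_state(): the state, without advancing time (a new reading comes with each control period).
- get_image(name): name is "scene" or "side" or "wrist"; returns a dict with "image" (480x640x3 uint8, red, green, blue), "mtx" (3x3 intrinsics, pixels), "extrinsics" (4x4, takes a point from camera to world coordinates). Camera axes: x right, y up, looking along -z (the intrinsics and any distortion apply to the point x, -y, -z); pixel columns grow to the right and rows downward; lengths in mm; the calibration is good to about 2 mm. A picture is of the moment at which its call begins. There is no depth.
- job_done(): hands the job in, once; it reports no verdict.
The state is a dict: "clock": time; "joints": joint angles; "joint_vel": joint speeds; "joint_efforts": joint torques, N m; "position": TCP position; "ee_rot": TCP orientation; "contact_force": force on the tool from outside, world axes, zero at the start; "wrist_torque": the same for the moment, N m; "gripper_width": finger opening in mm.
Only numpy, scipy, OpenCV 4.12 (cv2) and the standard library are available. Lean on these libraries where they do the work, as an engineer would, in place of code of your own. Each camera call takes 0.05 s, during which the arm holds its last target. There are 200 camera calls.

## Working session

There is one attempt and no reset: what is moved stays moved. The work goes in short steps, Python scripts to look and compute and a tool call to move; the robot and the scene stay as the last step left them, time stands still between calls to the robot, and variables do not carry over. Pictures are saved under pics/ and viewed, about 12 in all and at most 16, crops included, and the job is handed in when it is done.

Besides the shell and the picture viewer there is one more tool, called as name(argument=value, ...) on one line, values as JSON. servo_tool: Moves the arm, as the interface text tells. Its arguments: {"type":"object","properties":{"rows":{"type":"array","items":{"type":"array","items":{"type":"number"}}}},"required":["rows"]}

```bash
ls; mkdir -p pics
python3 - <<'E'
from bench import *
import cv2,numpy as np
s=read_state();print({k:np.round(v,3).tolist() for k,v in s.items()})
for n in("scene","side"):
    g=get_image(n);cv2.imwrite(f"pics/{n}0.png",g["image"][:,:,::-1]);print(n,g["mtx"].round(1).tolist(),g["extrinsics"].round(3).tolist(),[k for k in g])
    np.savez(f"pics/{n}0.npz",im=g["image"],K=g["mtx"],T=g["extrinsics"])
E
```

```text
pics
{'clock': 0.0, 'joints': [-0.842, 0.386, 0.007, -0.001, -1.194, -0.259], 'joint_vel': [0.001, -0.001, -0.0, -0.001, -0.001, -0.0], 'joint_efforts': [0.0, -39.229, 18.84, 4.186, -0.005, 0.0], 'position': [282.697, -556.771, 241.203], 'ee_rot': [-0.233, 0.973, 0.001, -0.0], 'contact_force': [0.262, 0.102, -0.106], 'wrist_torque': [0.028, -0.007, -0.036], 'gripper_width': 85.717}
scene [[594.2, 0.0, 323.0], [0.0, 594.2, 238.7], [0.0, 0.0, 1.0]] [[-0.598, 0.382, -0.705, -494.393], [-0.802, -0.303, 0.515, 775.455], [-0.017, 0.873, 0.487, 783.426], [0.0, 0.0, 0.0, 1.0]] ['image', 'mtx', 'extrinsics']
side [[505.1, 0.0, 320.7], [0.0, 505.1, 243.7], [0.0, 0.0, 1.0]] [[-0.999, -0.041, 0.023, 566.343], [0.043, -0.586, 0.809, 1003.054], [-0.019, 0.809, 0.588, 813.39], [0.0, 0.0, 0.0, 1.0]] ['image', 'mtx', 'extrinsics']
```

View pics/scene0.png

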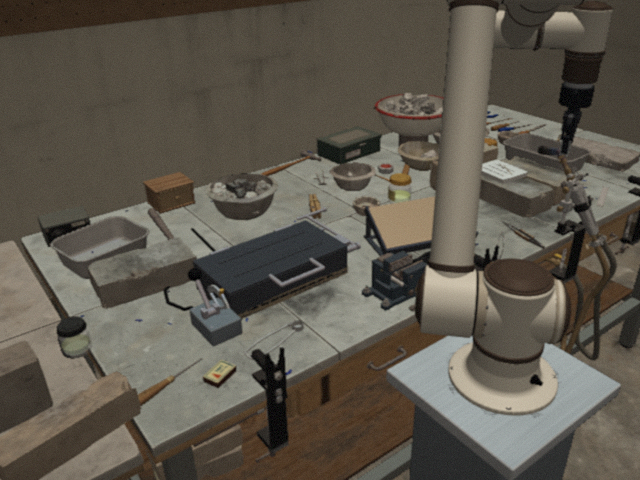

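View pics/side0.png

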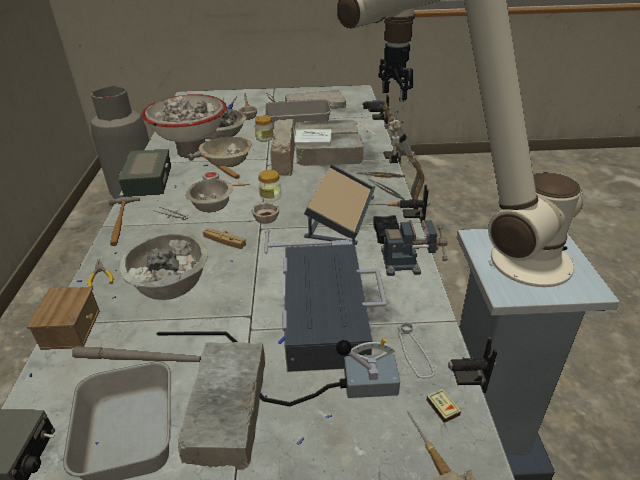

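The scene view shows the warmer at about (275,265), the lever console at (215,315) and the stand at (405,220). In the side view these are at (325,300), (370,365) and (340,200). I'll enlarge these areas for corner pixels.

Run:
```python
import cv2,numpy as np
a=cv2.imread("pics/side0.png")[155:405,235:415];a=cv2.resize(a,None,fx=2.4,fy=2.4,interpolation=cv2.INTER_CUBIC)
b=cv2.imread("pics/scene0.png")[190:350,175:365];b=cv2.resize(b,(362,305),interpolation=cv2.INTER_CUBIC)
c=cv2.imread("pics/side0.png")[325:400,325:415];c=cv2.resize(c,(348,290),interpolation=cv2.INTER_CUBIC)
o=np.zeros((600,800,3),np.uint8);o[:,:432]=a;o[:305,434:796]=b;o[308:598,434:782]=c
cv2.imwrite("pics/c1.png",cv2.convertScaleAbs(o,alpha=1.5,beta=10))
```

```text
(no output)
```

View pics/c1.png

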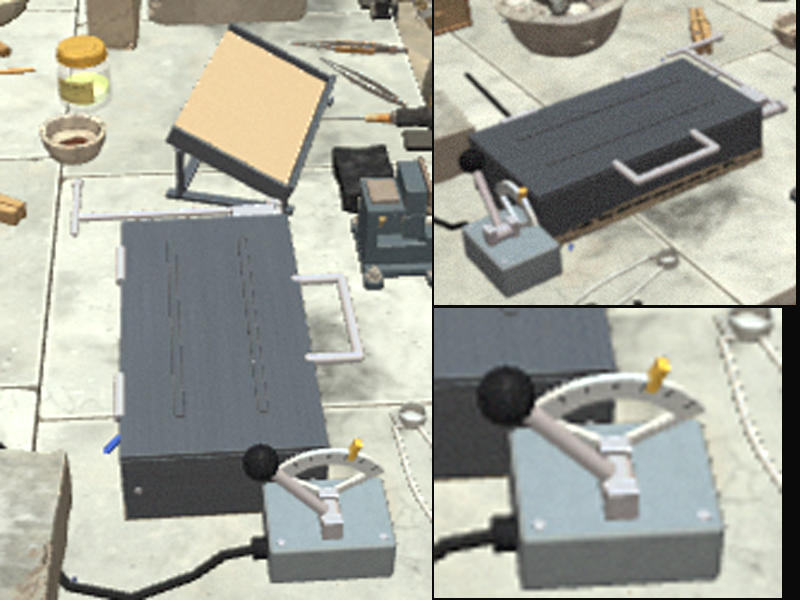

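The crop gives lid corners, slope corners, the lever ball at crop (261,463) and the idle pin at (355,449). The prop is folded. I'll fit poses from these corner rays.

```bash
cat > h.py <<'E'
import numpy as np,cv2
from scipy.optimize import least_squares
from scipy.spatial.transform import Rotation as R
def proj(P,K,T):
    P=np.atleast_2d(P).astype(float);c=(P-T[:3,3])@T[:3,:3]
    return np.c_[K[0,0]*c[:,0]/-c[:,2]+K[0,2],K[1,1]*-c[:,1]/-c[:,2]+K[1,2]]
def ray(uv,K,T):
    uv=np.atleast_2d(uv).astype(float)
    d=np.c_[(uv[:,0]-K[0,2])/K[0,0],-(uv[:,1]-K[1,2])/K[1,1],-np.ones(len(uv))]
    return T[:3,3],d@T[:3,:3].T
def onplane(uv,z,K,T):
    o,d=ray(uv,K,T);return o+d*((z-o[2])/d[:,2:])
def fr(x,y,yaw,z=0,tilt=0): # pose; tilt raises +x
    M=np.eye(4);M[:3,:3]=(R.from_euler('z',yaw)*R.from_euler('y',-tilt)).as_matrix();M[:3,3]=[x,y,z];return M
def ap(M,P): return np.atleast_2d(P)@M[:3,:3].T+M[:3,3]
def cam(f): a=np.load(f);return a["K"],a["T"]
E
python3 - <<'E'
from h import *
S=cam("pics/side0.npz");C=cam("pics/scene0.npz")
ps=lambda a:np.array(a)/2.4+[235,155]
pc=lambda a:(np.array(a)-[434,0])/1.905+[175,190]
L=np.array([[85,-160,86],[-85,-160,86],[85,160,86],[-85,160,86]])
us=ps([[122,224],[290,213],[122,455],[328,448]]);uc=pc([[687,58],[762,105],[470,140],[540,193]])
f=lambda p:np.r_[(proj(ap(fr(*p),L),*S)-us).ravel(),(proj(ap(fr(*p),L),*C)-uc).ravel()]
w=least_squares(f,[600,150,0]);print("warmer",w.x.round(3),w.fun.round(1))
W=fr(*w.x)
Q=np.array([[0,-125,0],[0,125,0],[145,125,0],[145,-125,0]])
un=ps([[333,78],[290,188],[180,128],[230,33]])
g=lambda p:(proj(ap(fr(*p,30,np.radians(25)),Q),*S)-un).ravel()
r=least_squares(g,[500,-100,0]);print("slope",r.x.round(3),r.fun.round(1))
inv=np.linalg.inv(W)
# ball: ray with plane warmer y=205
for n,px,yy in(("ball",ps([261,463]),205),("pin tip",ps([355,443]),185)):
    o,d=ray(px,*S);o2=ap(inv,o)[0];d2=d[0]@W[:3,:3];p=o2+d2*((yy-o2[1])/d2[1]);print(n,p.round(1),"ang",np.arctan2(p[0]+80,p[2]-55)+.87)
for n,q in dict(ball=[-80,205,55],handle=[-125,0,83],hinge=[85,0,83],pivot=[-75,-196,66],grip=[134,-236,66]).items():print(n,ap(W,q)[0].round(0))
E
```

```text
warmer [5.36043e+02 1.68960e+02 8.00000e-03] [ 0.2 -1.3 -0.2  0.1 -0.5  0.9  1.7 -0.7 -1.1 -1.2  1.7 -0.2 -0.9 -3.6
 -0.8  1.6]
slope [ 3.99002e+02 -2.34199e+02 -3.00000e-01] [-0.9  1.2  0.9  0.3 -0.7  0.3  0.6 -2.2]
ball [-23.4 205.  120.4] ang 1.583600835040595
pin tip [-98.2 185.  115.4] ang 0.5768588400025136
ball [454. 373.  55.]
handle [411. 168.  83.]
hinge [621. 170.  83.]
pivot [463. -28.  66.]
grip [672. -66.  66.]
```

```bash
cat >> h.py <<'E'
W=fr(536,169,.008); SL=fr(399,-234,-.3,30,np.radians(25))
def down(yaw=0,pitch=0): # tool x ~ -x, y ~ +y, z down, yawed; pitch tilts about tool y
    return R.from_euler('z',yaw)*R.from_quat([0,1,0,0])*R.from_euler('y',pitch)
def plan(wps,start=None):
    """wps: list of (pos, Rotation, n rows, opening). prints rows from measured pose"""
    if start is None:
        from bench import read_state
        s=read_state();p=np.array(s["position"]);q=R.from_quat(s["ee_rot"])
    else: p,q=start;p=np.array(p,float)
    rows=[]
    for pos,rot,n,g in wps:
        for k in range(n,0,-1):
            st=(np.array(pos)-p)/k;rv=(q.inv()*rot).as_rotvec()/k
            d=np.round(q.inv().apply(st)/10,2);a=np.round(np.degrees(rv),1)
            rows.append([g,*(d+0.0).tolist(),*(a+0.0).tolist()])
            p=p+q.apply(d*10);q=q*R.from_rotvec(np.radians(a))
    for i in range(0,len(rows),12):print(str(rows[i:i+12]).replace(" ",""))
    return p,q
def wst():
    from bench import read_state
    s=read_state();print(round(s["clock"],1),np.round(s["position"],1),np.round(s["ee_rot"],3),np.round(s["contact_force"],1),round(s["gripper_width"],1),np.round(s["joints"],2))
E
python3 - <<'E'
from h import *
y=.008
plan([([400,-150,290],down(-.1),12,1),([509.8,373.8,200],down(y),14,1)])
E
```

```text
[[1,-2.41,2.58,-0.4,0.0,0.0,2.7],[1,-2.28,2.69,-0.4,0.0,0.0,2.7],[1,-2.15,2.8,-0.4,0.0,0.0,2.7],[1,-2.02,2.89,-0.4,0.0,0.0,2.7],[1,-1.88,2.99,-0.4,0.0,0.0,2.7],[1,-1.74,3.07,-0.4,0.0,0.0,2.7],[1,-1.59,3.15,-0.4,0.0,0.0,2.7],[1,-1.44,3.22,-0.4,0.0,0.0,2.7],[1,-1.28,3.29,-0.4,0.0,0.0,2.8],[1,-1.12,3.35,-0.4,0.0,0.0,2.7],[1,-0.97,3.39,-0.4,0.0,0.0,2.8],[1,-0.8,3.44,-0.41,0.1,-0.1,2.7]]
[[1,-0.41,3.8,0.64,0.0,0.0,-0.4],[1,-0.44,3.8,0.64,0.0,0.0,-0.4],[1,-0.46,3.79,0.64,0.0,0.0,-0.4],[1,-0.49,3.79,0.64,0.0,0.0,-0.4],[1,-0.51,3.79,0.64,0.0,0.0,-0.5],[1,-0.55,3.78,0.64,0.0,0.0,-0.4],[1,-0.57,3.78,0.64,0.0,0.0,-0.5],[1,-0.61,3.77,0.65,0.0,0.0,-0.4],[1,-0.63,3.77,0.64,0.0,0.0,-0.5],[1,-0.67,3.77,0.65,0.0,0.0,-0.4],[1,-0.69,3.76,0.64,0.0,0.0,-0.5],[1,-0.73,3.75,0.65,0.0,0.0,-0.4]]
[[1,-0.75,3.75,0.64,0.0,0.0,-0.5],[1,-0.78,3.74,0.65,0.0,0.0,-0.4]]
```

servo_tool(rows=[[1,-2.41,2.58,-0.4,0,0,2.7],[1,-2.28,2.69,-0.4,0,0,2.7],[1,-2.15,2.8,-0.4,0,0,2.7],[1,-2.02,2.89,-0.4,0,0,2.7],[1,-1.88,2.99,-0.4,0,0,2.7],[1,-1.74,3.07,-0.4,0,0,2.7],[1,-1.59,3.15,-0.4,0,0,2.7],[1,-1.44,3.22,-0.4,0,0,2.7],[1,-1.28,3.29,-0.4,0,0,2.8],[1,-1.12,3.35,-0.4,0,0,2.7],[1,-0.97,3.39,-0.4,0,0,2.8],[1,-0.8,3.44,-0.4,0,0,2.7]])

```text
clock: 1.3
position: [400.0, -148.8, 290.3]
ee_rot: [0.051, 0.999, 0.0, -0.0]
contact_force: [-0.1, 1.2, 0.0]
gripper_width: 85.6
```

```bash
cat >> h.py <<'E'
def snap(n,f):
    from bench import get_image
    g=get_image(n);np.savez(f"pics/{f}.npz",im=g["image"],K=g["mtx"],T=g["extrinsics"]);cv2.imwrite(f"pics/{f}.png",g["image"][:,:,::-1]);return g
E
python3 - <<'E'
from h import *
wst();snap("wrist","w1")
print(proj(ap(SL,[[0,-125,0],[0,125,0],[145,125,0],[145,-125,0]]),*cam("pics/w1.npz")).round())
E
```

```text
1.3 [ 400.  -148.8  290.3] [ 0.051  0.999  0.    -0.   ] [-0.1  1.2  0. ] 85.6 [ 0.03  0.   -0.36 -0.   -1.21 -1.7 ]
[[103. 183.]
 [356. 233.]
 [330. 380.]
 [ 64. 334.]]
```

View pics/w1.png

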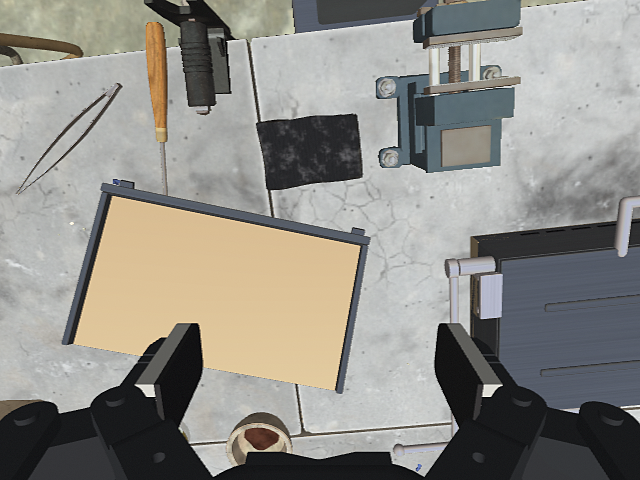

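The wrist view shows the pale slope with corners at about (110,196), (361,245), (336,389) and (75,345). These are roughly 10 px off the prediction, so I'll refit.

Run:
```python
from h import *
K,T=cam("pics/w1.npz");print("cam",T[:3,3].round())
im=cv2.imread("pics/w1.png");hsv=cv2.cvtColor(im,cv2.COLOR_BGR2HSV)
m=cv2.inRange(hsv,(8,50,150),(28,140,255));m=cv2.morphologyEx(m,cv2.MORPH_OPEN,np.ones((5,5)))
c=max(cv2.findContours(m,0,2)[0],key=cv2.contourArea);h=cv2.convexHull(c)
print(cv2.approxPolyDP(h,6,True)[:,0].tolist())
def fit(un,Q):
    g=lambda p:(proj(ap(fr(*p,30,np.radians(25)),Q),K,T)-un).ravel()
    r=least_squares(g,[399,-234,-.3]);print(r.x.round(3),r.fun.round(1))
fit(np.array([[110,196],[361,245],[336,389],[75,345]]),np.array([[0,-125,0],[0,125,0],[145,125,0],[145,-125,0]]))
y=.008
plan([([509.8,373.8,200],down(y),12,1),([509.8,373.8,160],down(y),2,1),([509.8,373.8,122],down(y),2,1)])
```

```text
cam [ 322. -141.  421.]
[[112, 197], [358, 245], [334, 389], [75, 344]]
[ 4.11432e+02 -2.29397e+02 -2.96000e-01] [ 1.1 -0.1  0.2 -1.4  0.6  1.1 -1.8  0.7]
[[1,-0.47,4.4,0.77,0.0,0.0,-0.5],[1,-0.5,4.4,0.77,0.0,0.0,-0.5],[1,-0.54,4.39,0.76,0.0,0.0,-0.5],[1,-0.58,4.39,0.77,0.0,0.0,-0.5],[1,-0.62,4.38,0.76,0.0,0.0,-0.5],[1,-0.66,4.37,0.77,0.0,0.0,-0.5],[1,-0.7,4.37,0.76,0.0,0.0,-0.5],[1,-0.73,4.36,0.77,0.0,0.0,-0.5],[1,-0.77,4.36,0.76,0.0,0.0,-0.5],[1,-0.81,4.35,0.77,0.0,0.0,-0.5],[1,-0.85,4.34,0.76,0.0,0.1,-0.6],[1,-0.9,4.33,0.76,0.1,0.0,-0.5]]
[[1,0.0,0.0,2.0,0.0,0.0,0.0],[1,0.0,0.0,2.0,0.0,0.0,0.0],[1,0.0,0.0,1.9,0.0,0.0,0.0],[1,0.0,0.0,1.9,0.0,0.0,0.0]]
```

servo_tool(rows=[[1,-0.47,4.4,0.77,0,0,-0.5],[1,-0.5,4.4,0.77,0,0,-0.5],[1,-0.54,4.39,0.76,0,0,-0.5],[1,-0.58,4.39,0.77,0,0,-0.5],[1,-0.62,4.38,0.76,0,0,-0.5],[1,-0.66,4.37,0.77,0,0,-0.5],[1,-0.7,4.37,0.76,0,0,-0.5],[1,-0.73,4.36,0.77,0,0,-0.5],[1,-0.77,4.36,0.76,0,0,-0.5],[1,-0.81,4.35,0.77,0,0,-0.5],[1,-0.85,4.34,0.76,0,0,-0.5],[1,-0.9,4.33,0.76,0,0,-0.5]])

```text
clock: 2.55
position: [508.1, 371.1, 197.6]
ee_rot: [-0.003, 1.0, -0.0, -0.0]
contact_force: [0.7, -0.4, 0.1]
gripper_width: 85.5
```

Run:
```python
from h import *
wst();snap("wrist","w2");K,T=cam("pics/w2.npz");print(T[:3,3].round())
y=lambda a:[-80+85*np.sin(a-.87),205,55+85*np.cos(a-.87)]
print(proj(ap(W,[y(1.58),[-98,185,115],[-80,205,55],[-85,160,86],[85,160,86]]),K,T).round())
```

```text
2.5 [508.1 371.1 197.6] [-0.003  1.    -0.    -0.   ] [ 0.7 -0.4  0.1] 85.5 [ 0.89  0.42 -0.05 -0.   -1.1  -2.45]
[430. 371. 328.]
[[323. 270.]
 [284. 131.]
 [322. 156.]
 [245. 152.]
 [259. 396.]]
```

View pics/w2.png

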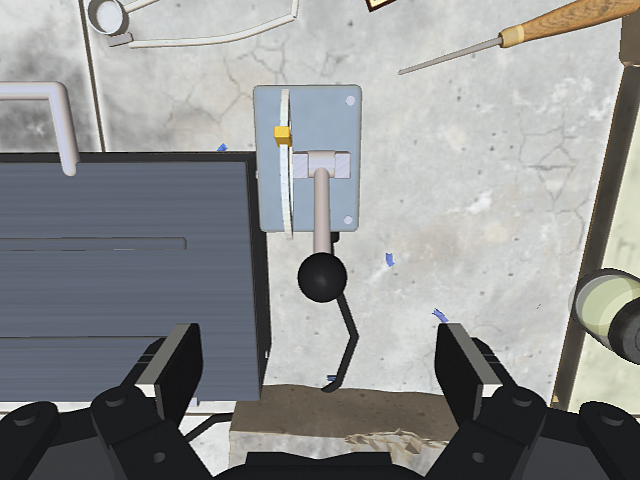

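The ball is at (322,278), about 4 mm further out than predicted, so the lever is at about 1.62. The idle pin is at (283,134) and the lid corners match within 2–3 mm. Next: grip the ball and swing it along its arc.

```bash
sed -i 's/^W=.*/W=fr(537.5,170,.008); SL=fr(410,-229.5,-.297,30,np.radians(25))/' h.py
python3 - <<'E'
from h import *
B=lambda a:ap(W,[-80+85*np.sin(a-.87),205,57+85*np.cos(a-.87)])[0]
D=down(.008)
e=plan([(B(1.62),D,4,1),(B(1.62),D,4,0)])
e=plan([(B(a),D,1,0) for a in np.linspace(1.62,.5,12)[1:]],e)
E
```

```text
[[1,-0.11,-0.05,1.9,0.0,0.0,0.0],[1,-0.11,-0.05,1.9,0.0,0.0,0.0],[1,-0.11,-0.05,1.9,0.0,0.0,0.1],[1,-0.11,-0.04,1.89,0.0,0.0,0.0],[0,0.0,0.0,0.0,0.0,0.0,0.0],[0,0.0,0.0,0.0,0.0,0.0,0.0],[0,0.0,0.0,0.0,0.0,0.0,0.0],[0,0.0,0.0,0.0,0.0,0.0,0.0]]
[[0,0.66,0.0,-0.55,0.0,0.0,0.0],[0,0.72,0.0,-0.49,0.0,0.0,0.0],[0,0.76,0.0,-0.41,0.0,0.0,0.0],[0,0.8,0.0,-0.33,0.0,0.0,0.0],[0,0.82,0.0,-0.25,0.0,0.0,0.0],[0,0.85,0.0,-0.17,0.0,0.0,0.0],[0,0.87,0.0,-0.07,0.0,0.0,0.0],[0,0.86,0.0,0.01,0.0,0.0,0.0],[0,0.86,0.0,0.1,0.0,0.0,0.0],[0,0.84,0.0,0.18,0.0,0.0,0.0],[0,0.83,0.0,0.27,0.0,0.0,0.0]]
```

servo_tool(rows=[[1,-0.11,-0.05,1.9,0,0,0],[1,-0.11,-0.05,1.9,0,0,0],[1,-0.11,-0.05,1.9,0,0,0],[1,-0.11,-0.05,1.9,0,0,0],[0,0,0,0,0,0,0],[0,0,0,0,0,0,0],[0,0,0,0,0,0,0],[0,0,0,0,0,0,0]])

```text
clock: 3.4
position: [514.0, 371.6, 124.4]
ee_rot: [-0.003, 1.0, 0.005, 0.003]
contact_force: [-3.4, 20.2, -2.9]
gripper_width: 28.3
```

servo_tool(rows=[[0,0.3,0.3,0,0,0,0],[0,0.72,0.1,-0.5,0,0,0],[0,0.76,0,-0.42,0,0,0],[0,0.8,0,-0.33,0,0,0],[0,0.82,0,-0.25,0,0,0],[0,0.85,0,-0.17,0,0,0],[0,0.87,0,-0.07,0,0,0],[0,0.86,0,0,0,0,0],[0,0.86,0,0.1,0,0,0],[0,0.84,0,0.18,0,0,0],[0,0.83,0,0.27,0,0,0],[0,0.36,0,0,0,0,0]])

```text
clock: 4.6
position: [422.8, 370.7, 133.8]
ee_rot: [-0.003, 1.0, -0.001, -0.0]
contact_force: [0.5, 0.6, -0.5]
gripper_width: 0.1
```

Run:
```python
from h import *
wst();snap("side","s2")
im=cv2.imread("pics/s2.png")[320:400,320:420];cv2.imwrite("pics/s2c.png",cv2.resize(im,(750,600),interpolation=cv2.INTER_CUBIC))
```

```text
4.6 [422.8 370.7 133.8] [-0.003  1.    -0.001 -0.   ] [ 0.5  0.6 -0.5] 0.1 [ 1.01  0.38 -0.29 -0.   -0.9  -2.57]
```

View pics/s2c.png

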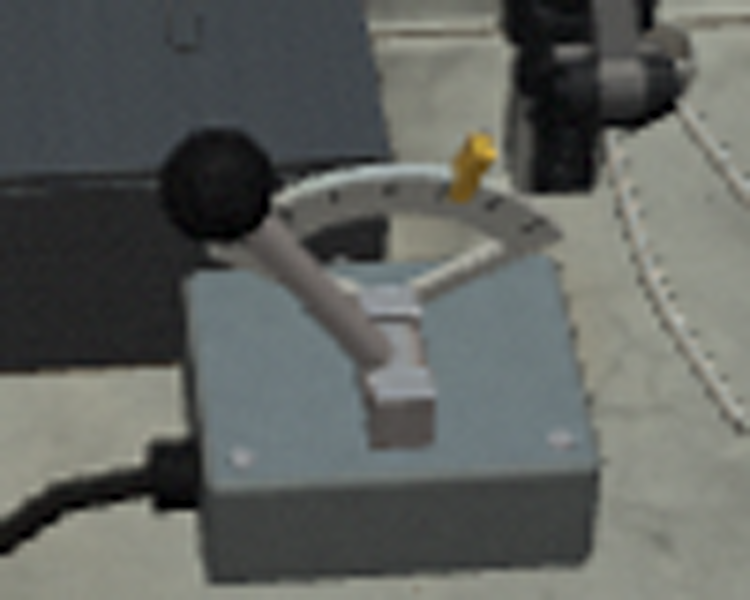

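The side crop shows the lever still at about 1.6, so the ball slipped out. I'll regrip lower and centred.

Run:
```python
from h import *
wst()
B=lambda a:ap(W,[-80+85*np.sin(a-.87),204.2,51+85*np.cos(a-.87)])[0]
D=down(.008)
e=plan([([425,373,190],D,2,1),(B(1.62)+[0,0,65],D,4,1),(B(1.62),D,4,1)]);print(e[0],B(1.62))
```

```text
4.7 [422.8 370.8 134.1] [-0.003  1.    -0.    -0.   ] [-0.3 -0.6 -0.8] 0.2 [ 1.01  0.38 -0.29 -0.   -0.9  -2.57]
[[1,-0.11,0.11,-2.8,0.0,0.0,-0.1],[1,-0.11,0.11,-2.79,-0.1,0.0,0.0],[1,-2.22,0.01,0.29,0.0,0.0,0.0],[1,-2.22,0.01,0.29,0.0,0.0,0.0],[1,-2.22,0.0,0.3,0.0,0.0,0.0],[1,-2.22,0.01,0.29,0.0,0.0,0.0],[1,0.0,0.0,1.63,0.0,0.0,0.0],[1,0.0,0.0,1.62,0.0,0.0,0.0],[1,0.0,0.0,1.63,0.0,0.0,0.0],[1,0.0,-0.01,1.62,0.0,0.0,0.0]]
[513.75925018 374.00007317 113.21524556] [513.80641797 374.01698187 113.19355385]
```

servo_tool(rows=[[1,-0.11,0.11,-2.8,0,0,0],[1,-0.11,0.11,-2.8,0,0,0],[1,-2.22,0.01,0.29,0,0,0],[1,-2.22,0.01,0.29,0,0,0],[1,-2.22,0,0.3,0,0,0],[1,-2.22,0.01,0.29,0,0,0],[1,0,0,1.63,0,0,0],[1,0,0,1.62,0,0,0],[1,0,0,1.63,0,0,0],[1,0,0,1.62,0,0,0],[1,0,0,0,0,0,0]])

```text
clock: 5.75
position: [513.9, 372.8, 110.9]
ee_rot: [-0.002, 1.0, -0.002, -0.002]
contact_force: [-0.3, 0.5, 0.2]
gripper_width: 85.3
```

servo_tool(rows=[[0,0,0,0,0,0,0],[0,0,0,0,0,0,0],[0,0,0,0,0,0,0],[0,0,0,0,0,0,0],[0,0,0,0,0,0,0]])

```text
clock: 6.25
position: [515.4, 373.2, 114.9]
ee_rot: [-0.003, 1.0, -0.001, 0.0]
contact_force: [0.9, -3.8, 3.7]
gripper_width: 24.6
```

Run:
```python
from h import *
wst();snap("wrist","w3")
K,T=cam("pics/w3.npz")
B=lambda a:ap(W,[-80+85*np.sin(a-.87),204.2,55+85*np.cos(a-.87)])[0]
print(proj([B(1.62),B(1.5),B(1.74)],K,T).round())
```

```text
6.2 [515.4 373.2 114.9] [-0.003  1.    -0.001  0.   ] [ 0.9 -3.8  3.7] 24.6 [ 0.88  0.51 -0.13  0.   -0.93 -2.45]
[[320. 341.]
 [320. 331.]
 [320. 347.]]
```

View pics/w3.png

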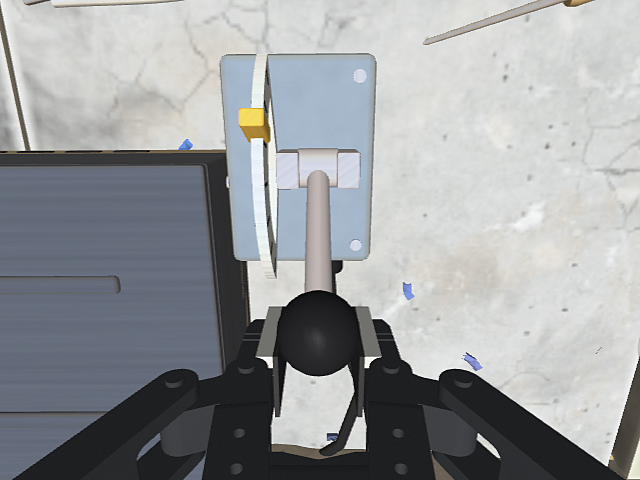

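The ball is firmly between the pads at (318,333), with the lever at about 1.52. I'll swing it from there.

Run:
```python
from h import *
B=lambda a:ap(W,[-80+85*np.sin(a-.87),204.2,51+85*np.cos(a-.87)])[0]
D=down(.008)
plan([(B(a)-B(1.52)+[515.4,373.2,114.9],D,1,0) for a in np.linspace(1.52,.5,12)[1:]])
```

```text
[[0,0.65,0.0,-0.45,-0.1,0.1,-0.1],[0,0.69,0.0,-0.39,0.0,0.0,0.0],[0,0.72,0.0,-0.32,0.0,0.0,0.0],[0,0.75,0.0,-0.25,0.0,0.0,0.0],[0,0.76,0.0,-0.18,0.0,0.0,0.0],[0,0.79,0.0,-0.11,0.0,0.0,0.0],[0,0.78,0.0,-0.03,0.0,0.0,0.0],[0,0.79,0.0,0.03,0.0,0.0,0.0],[0,0.78,0.0,0.11,0.0,0.0,0.0],[0,0.77,0.0,0.18,0.0,0.0,0.0],[0,0.74,0.0,0.25,0.0,0.0,0.0]]
```

servo_tool(rows=[[0,0.65,0,-0.45,0,0,0],[0,0.69,0,-0.39,0,0,0],[0,0.72,0,-0.32,0,0,0],[0,0.75,0,-0.25,0,0,0],[0,0.76,0,-0.18,0,0,0],[0,0.79,0,-0.11,0,0,0],[0,0.78,0,-0.03,0,0,0],[0,0.79,0,0.03,0,0,0],[0,0.78,0,0.11,0,0,0],[0,0.77,0,0.18,0,0,0],[0,0.74,0,0.25,0,0,0],[0,0,0,0,0,0,0]])

```text
clock: 7.5
position: [431.4, 373.4, 124.9]
ee_rot: [-0.003, 1.0, -0.0, -0.001]
contact_force: [0.8, 0.0, 0.6]
gripper_width: -0.3
```

Run:
```python
from h import *
snap("side","s3");K,T=cam("pics/s3.npz")
a=cv2.imread("pics/s3.png")[320:400,320:420];g=cv2.imread("pics/s3.png")
hsv=cv2.cvtColor(g,cv2.COLOR_BGR2HSV)
# dark ball blob via wrist
snap("wrist","w4");w=cv2.imread("pics/w4.png")
o=np.zeros((300,800,3),np.uint8);o[:,:375]=cv2.resize(a,(375,300));o[:,380:780]=cv2.resize(w,(400,300));cv2.imwrite("pics/m4.png",o)
Bf=lambda a:ap(W,[-80+85*np.sin(a-.87),204.2,55+85*np.cos(a-.87)])[0]
p=proj([Bf(.4),Bf(.5),Bf(.6)],K,T);print((p-[320,320])*3.75)
print(proj([Bf(.4),Bf(.5),Bf(.6)],*cam("pics/w4.npz"))*.625+[380,0])
```

```text
[[282.56410349  80.24100941]
 [267.02815832  76.06008089]
 [250.68349531  73.0412094 ]]
[[578.18226517 196.0574402 ]
 [578.17866529 211.86873539]
 [578.18244092 227.52926826]]
```

View pics/m4.png

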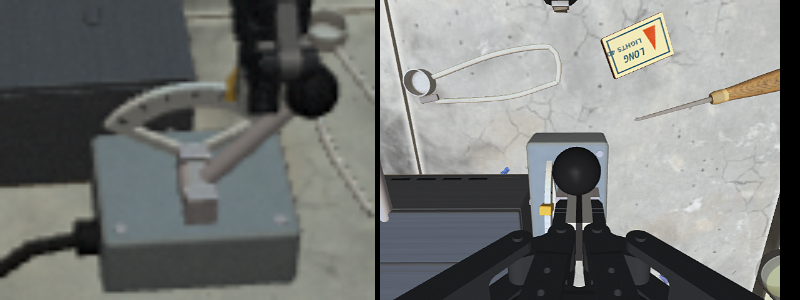

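The ball squeezed out at the end and the lever is now at about 0.24. I'll push it back from the robot side with shut fingers.

Run:
```python
from h import *
D=down(.008);wst()
e=plan([([431,374,178],D,2,0),([366,374,178],D,3,0),([366,374,122],D,3,0),([373,374,122],D,1,0)]);
e=plan([([387,374,126],D,3,0),([400,374,130],D,3,0),([400,374,130],D,2,0)],e);
```

```text
7.6 [432.1 373.5 125.3] [-0.003  1.    -0.    -0.   ] [ 0.8 -0.1  0.8] 0.2 [ 1.    0.41 -0.28 -0.   -0.88 -2.56]
[[0,0.06,0.02,-2.63,0.0,0.0,-0.1],[0,0.06,0.03,-2.64,0.0,0.0,0.0],[0,2.17,0.02,0.0,0.0,0.0,0.0],[0,2.16,0.01,0.0,0.0,0.0,0.0],[0,2.17,0.02,0.01,0.0,0.0,0.0],[0,0.0,0.0,1.87,0.0,0.0,0.0],[0,0.0,0.0,1.86,0.0,0.0,0.0],[0,-0.01,0.0,1.87,0.0,0.0,0.0],[0,-0.7,0.0,0.0,0.0,0.0,0.0]]
[[0,-0.47,0.0,-0.13,0.0,0.0,0.0],[0,-0.46,-0.01,-0.14,0.0,0.0,0.0],[0,-0.47,0.0,-0.13,0.0,0.0,0.0],[0,-0.43,0.0,-0.14,0.0,0.0,0.0],[0,-0.43,-0.01,-0.13,0.0,0.0,0.0],[0,-0.44,0.0,-0.14,0.0,0.0,0.0],[0,0.0,0.0,0.0,0.0,0.0,0.0],[0,0.0,0.0,0.0,0.0,0.0,0.0]]
```

servo_tool(rows=[[0,0.06,0.02,-2.63,0,0,0],[0,0.06,0.03,-2.64,0,0,0],[0,2.17,0.02,0,0,0,0],[0,2.16,0,0,0,0,0],[0,2.17,0.02,0,0,0,0],[0,0,0,1.87,0,0,0],[0,0,0,1.86,0,0,0],[0,0,0,1.87,0,0,0],[0,-0.7,0,0,0,0,0]])

```text
clock: 8.5
position: [372.2, 372.4, 119.9]
ee_rot: [-0.003, 1.0, -0.003, -0.002]
contact_force: [0.0, 0.3, -0.0]
gripper_width: -0.1
```

servo_tool(rows=[[0,-0.47,0,-0.13,0,0,0],[0,-0.47,0,-0.13,0,0,0],[0,-0.47,0,-0.13,0,0,0],[0,-0.43,0,-0.13,0,0,0],[0,-0.43,0,-0.14,0,0,0],[0,-0.43,0,-0.14,0,0,0],[0,0,0,0,0,0,0],[0,0,0,0,0,0,0]])

```text
clock: 9.3
position: [401.1, 374.7, 130.7]
ee_rot: [-0.003, 1.0, 0.001, 0.001]
contact_force: [-0.9, -0.3, 0.4]
gripper_width: 0.0
```

Run:
```python
from h import *
wst();snap("wrist","w5");w=cv2.imread("pics/w5.png")
# dark round blob: hough
g=cv2.cvtColor(w,cv2.COLOR_BGR2GRAY)
print(cv2.HoughCircles(g,cv2.HOUGH_GRADIENT,1,60,param1=80,param2=25,minRadius=28,maxRadius=50))
Bf=lambda a:ap(W,[-80+85*np.sin(a-.87),204.2,55+85*np.cos(a-.87)])[0]
print(proj([Bf(.4),Bf(.5),Bf(.6)],*cam("pics/w5.npz")).round())
snap("side","s5");o=np.zeros((300,800,3),np.uint8);o[:,:375]=cv2.resize(cv2.imread("pics/s5.png")[320:400,320:420],(375,300));o[:,380:780]=cv2.resize(w,(400,300));cv2.imwrite("pics/m5.png",o)
```

```text
9.3 [401.1 374.7 130.7] [-0.003  1.     0.001  0.001] [-0.9 -0.3  0.4] 0.0 [ 1.05  0.36 -0.33  0.   -0.87 -2.61]
[[[253.5 164.5  33.8]]]
[[313. 380.]
 [313. 403.]
 [314. 426.]]
```

View pics/m5.png

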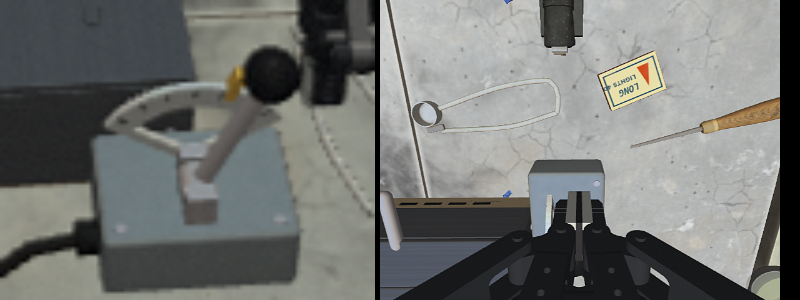

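Ball in the side view is at (271,75), which puts the lever at about 0.47. I'll nudge it 2 mm more, back off and go to the handle.

Run:
```python
from h import *
D=down(.008);H=down(np.pi/2+.008)
h=lambda a:ap(W,[85-210*np.cos(a),0,83+210*np.sin(a)])[0]
print(h(0))
e=plan([([404,374.7,131],D,1,0),([404,374.7,131],D,4,0),([360,374.7,135],D,2,0),([360,374.7,200],D,2,0)]);
e=plan([(h(0)+[0,0,90],H,12,.4)],e)
e=plan([(h(0)+[0,0,-6],H,5,.4),(h(0)+[0,0,-6],H,6,0)],e)
```

```text
[412.50399998 169.00001067  83.        ]
[[0,-0.3,0.01,-0.07,0.1,0.1,-0.1],[0,0.0,0.0,0.0,0.0,0.0,0.0],[0,0.0,0.0,0.0,0.0,0.0,0.0],[0,0.0,0.0,0.0,0.0,0.0,0.0],[0,0.0,0.0,0.0,0.0,0.0,0.0],[0,2.2,0.02,-0.2,0.0,0.0,0.0],[0,2.2,0.01,-0.2,0.0,0.0,0.0],[0,0.0,0.0,-3.25,0.0,0.0,0.0],[0,0.0,0.0,-3.25,0.0,0.0,0.0]]
[[0.4,-0.43,-1.72,0.23,0.0,0.0,-7.5],[0.4,-0.2,-1.76,0.23,0.0,0.0,-7.5],[0.4,0.03,-1.77,0.23,0.0,0.0,-7.5],[0.4,0.27,-1.75,0.22,0.0,0.0,-7.5],[0.4,0.49,-1.7,0.23,0.0,0.0,-7.5],[0.4,0.71,-1.62,0.22,0.0,0.0,-7.5],[0.4,0.91,-1.51,0.23,0.0,0.0,-7.5],[0.4,1.1,-1.38,0.22,0.0,0.0,-7.5],[0.4,1.28,-1.23,0.23,0.0,0.0,-7.5],[0.4,1.42,-1.05,0.22,0.0,0.0,-7.5],[0.4,1.55,-0.85,0.23,0.0,0.0,-7.5],[0.4,1.65,-0.65,0.22,0.0,0.0,-7.5]]
[[0.4,0.0,0.0,1.92,0.0,0.0,0.0],[0.4,0.0,0.0,1.92,0.0,0.0,0.0],[0.4,0.0,0.0,1.92,0.0,0.0,0.0],[0.4,0.0,0.0,1.92,0.0,0.0,0.0],[0.4,-0.01,0.0,1.92,0.0,0.0,0.0],[0,0.0,0.0,0.0,0.0,0.0,0.0],[0,0.0,0.0,0.0,0.0,0.0,0.0],[0,0.0,0.0,0.0,0.0,0.0,0.0],[0,0.0,0.0,0.0,0.0,0.0,0.0],[0,0.0,0.0,0.0,0.0,0.0,0.0],[0,0.0,0.0,0.0,0.0,0.0,0.0]]
```

servo_tool(rows=[[0,-0.2,0,-0.05,0,0,0],[0,0,0,0,0,0,0],[0,0,0,0,0,0,0],[0,0,0,0,0,0,0],[0,0,0,0,0,0,0],[0,2.1,0.02,-0.2,0,0,0],[0,2.2,0,-0.2,0,0,0],[0,0,0,-3.25,0,0,0],[0,0,0,-3.25,0,0,0]])

```text
clock: 10.3
position: [359.0, 373.8, 199.5]
ee_rot: [-0.003, 1.0, -0.001, -0.0]
contact_force: [-0.1, 1.1, -0.2]
gripper_width: 0.3
```

servo_tool(rows=[[0.4,-0.43,-1.72,0.23,0,0,-7.5],[0.4,-0.2,-1.76,0.23,0,0,-7.5],[0.4,0.03,-1.77,0.23,0,0,-7.5],[0.4,0.27,-1.75,0.22,0,0,-7.5],[0.4,0.49,-1.7,0.23,0,0,-7.5],[0.4,0.71,-1.62,0.22,0,0,-7.5],[0.4,0.91,-1.51,0.23,0,0,-7.5],[0.4,1.1,-1.38,0.22,0,0,-7.5],[0.4,1.28,-1.23,0.23,0,0,-7.5],[0.4,1.42,-1.05,0.22,0,0,-7.5],[0.4,1.55,-0.85,0.23,0,0,-7.5],[0.4,1.65,-0.65,0.22,0,0,-7.5]])

```text
clock: 11.5
position: [412.2, 167.7, 172.3]
ee_rot: [0.711, -0.703, 0.0, -0.0]
contact_force: [0.6, -0.1, 0.3]
gripper_width: 34.2
```

Run:
```python
from h import *
snap("side","s6");K,T=cam("pics/s6.npz")
wst();snap("wrist","w6");w=cv2.imread("pics/w6.png")
h=lambda a:ap(W,[85-210*np.cos(a),0,83+210*np.sin(a)])[0]
B=lambda a:ap(W,[-80+85*np.sin(a-.87),205,55+85*np.cos(a-.87)])[0]
print("handle px",proj([h(0)],*cam("pics/w6.npz"))*.625+[380,0])
print((proj([B(.4),B(.5),B(.6)],K,T)-[320,320])*3.75)
o=np.zeros((300,800,3),np.uint8);o[:,:375]=cv2.resize(cv2.imread("pics/s6.png")[320:400,320:420],(375,300),interpolation=cv2.INTER_CUBIC);o[:,380:780]=cv2.resize(w,(400,300));cv2.imwrite("pics/m6.png",o)
H=down(np.pi/2+.008)
e=plan([(h(0)+[0,0,-6],H,5,.4)])
```

```text
11.6 [411.7 165.8 171.8] [ 0.712 -0.702  0.     0.001] [ 0.3 -1.6  0.7] 34.2 [ 0.75  0.15 -0.52  0.   -0.91 -0.74]
handle px [[578.29044903 166.23597742]]
[[282.84643154  81.47287901]
 [267.30015641  77.29204567]
 [250.94440527  74.27347867]]
[[0.4,-0.04,-0.02,1.9,0.0,0.0,0.0],[0.4,-0.05,-0.01,1.9,0.0,0.0,-0.1],[0.4,-0.04,-0.02,1.9,0.0,0.0,0.0],[0.4,-0.05,-0.01,1.9,0.0,0.0,-0.1],[0.4,-0.04,-0.02,1.9,0.0,0.0,0.0]]
```

View pics/m6.png

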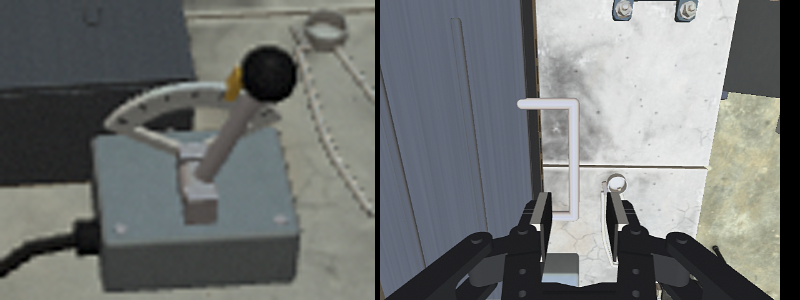

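The ball is at (267,73), so the lever is at idle (0.50). The handle bar is at col 573 against 578 predicted, about 3–4 mm further out.

servo_tool(rows=[[0.4,0,-0.06,1.9,0,0,0],[0.4,0,-0.06,1.9,0,0,0],[0.4,0,-0.06,1.9,0,0,0],[0.4,0,-0.06,1.9,0,0,0],[0.4,0,-0.06,1.9,0,0,0],[0.4,0,0,0,0,0,0],[0,0,0,0,0,0,0],[0,0,0,0,0,0,0],[0,0,0,0,0,0,0],[0,0,0,0,0,0,0],[0,0,0,0,0,0,0]])

```text
clock: 12.7
position: [416.4, 169.3, 78.8]
ee_rot: [0.709, -0.705, 0.001, -0.002]
contact_force: [4.6, -1.6, -3.0]
gripper_width: 7.8
```

```bash
sed -i 's/^W=fr(537.5,170/W=fr(540.5,169/' h.py
python3 - <<'E'
from h import *
wst()
H=down(np.pi/2+.008)
h=lambda a:ap(W,[85-210*np.cos(a),0,83+210*np.sin(a)])[0]
o=np.array([416.5,169,78.8])-h(0);print(o)
e=plan([(h(a)+o,H,1,0) for a in np.linspace(0,1.68,23)[1:]])
E
```

```text
12.7 [416.4 169.3  78.8] [ 0.709 -0.705  0.001 -0.002] [ 4.6 -1.6 -3. ] 7.8 [ 0.75  0.29 -0.63  0.   -0.64 -0.75]
[ 0.99600002  0.99998933 -4.2       ]
[[0,0.03,-0.08,-1.61,-0.2,0.1,-0.1],[0,0.0,-0.18,-1.59,0.0,0.0,0.0],[0,0.0,-0.31,-1.57,0.0,0.0,0.0],[0,-0.01,-0.42,-1.55,0.0,0.0,0.0],[0,0.0,-0.54,-1.51,0.0,0.0,0.0],[0,0.0,-0.66,-1.46,0.0,0.0,0.0],[0,0.0,-0.76,-1.41,0.0,0.0,0.0],[0,0.0,-0.87,-1.35,0.0,0.0,0.0],[0,0.0,-0.97,-1.27,0.0,0.0,0.0],[0,0.0,-1.06,-1.2,0.0,0.0,0.0],[0,0.0,-1.16,-1.12,0.0,0.0,0.0],[0,0.0,-1.23,-1.02,0.0,0.0,0.0]]
[[0,-0.01,-1.31,-0.92,0.0,0.0,0.0],[0,0.0,-1.38,-0.83,0.0,0.0,0.0],[0,0.0,-1.43,-0.71,0.0,0.0,0.0],[0,0.0,-1.49,-0.61,0.0,0.0,0.0],[0,0.0,-1.52,-0.49,0.0,0.0,0.0],[0,0.0,-1.56,-0.37,0.0,0.0,0.0],[0,0.0,-1.59,-0.25,0.0,0.0,0.0],[0,0.0,-1.59,-0.13,0.0,0.0,0.0],[0,0.0,-1.61,-0.01,0.0,0.0,0.0],[0,0.0,-1.6,0.12,0.0,0.0,0.0]]
```

servo_tool(rows=[[0,0,-0.07,-1.61,0,0,0],[0,0,-0.18,-1.59,0,0,0],[0,0,-0.31,-1.57,0,0,0],[0,0,-0.42,-1.55,0,0,0],[0,0,-0.54,-1.51,0,0,0],[0,0,-0.66,-1.46,0,0,0],[0,0,-0.76,-1.41,0,0,0],[0,0,-0.87,-1.35,0,0,0],[0,0,-0.97,-1.27,0,0,0],[0,0,-1.06,-1.2,0,0,0],[0,0,-1.16,-1.12,0,0,0],[0,0,-1.23,-1.02,0,0,0]])

```text
clock: 13.9
position: [494.9, 170.1, 245.7]
ee_rot: [0.709, -0.705, -0.002, 0.0]
contact_force: [-7.9, 6.0, 3.1]
gripper_width: 7.8
```

servo_tool(rows=[[0,0,-1.31,-0.92,0,0,0],[0,0,-1.38,-0.83,0,0,0],[0,0,-1.43,-0.71,0,0,0],[0,0,-1.49,-0.61,0,0,0],[0,0,-1.52,-0.49,0,0,0],[0,0,-1.56,-0.37,0,0,0],[0,0,-1.59,-0.25,0,0,0],[0,0,-1.59,-0.13,0,0,0],[0,0,-1.6,0,0,0,0],[0,0,-1.6,0.12,0,0,0],[0,0,0,0,0,0,0],[0,0,0,0,0,0,0]])

```text
clock: 15.1
position: [649.1, 171.7, 288.5]
ee_rot: [0.709, -0.705, 0.001, -0.004]
contact_force: [1.2, 5.1, 3.8]
gripper_width: 7.6
```

Run:
```python
from h import *
wst()
H=down(np.pi/2+.008)
e=plan([([649,170.5,289],H,3,.4),([649,169,345],H,3,.4),([676.4,-66,330],H,6,.4)])
e=plan([([676.4,-66,180],H,4,.6)],e)
```

```text
15.1 [649.1 171.7 288.5] [ 0.709 -0.705  0.001 -0.004] [1.2 5.1 3.8] 7.6 [ 0.5   0.44  0.21 -0.   -1.33 -0.49]
[[0.4,0.04,0.0,-0.02,-0.1,0.1,0.0],[0.4,0.04,0.0,-0.01,-0.1,0.1,0.0],[0.4,0.04,0.01,-0.02,-0.2,0.0,-0.1],[0.4,0.05,0.0,-1.87,0.0,0.0,0.0],[0.4,0.05,0.0,-1.86,0.0,0.0,0.0],[0.4,0.05,0.0,-1.87,0.0,0.0,0.0],[0.4,3.92,-0.42,0.25,0.0,0.0,0.0],[0.4,3.92,-0.42,0.25,0.0,0.0,0.0],[0.4,3.92,-0.43,0.25,0.0,0.0,0.0],[0.4,3.92,-0.42,0.25,0.0,0.0,0.0],[0.4,3.92,-0.43,0.24,0.0,0.0,0.0],[0.4,3.92,-0.42,0.25,0.0,0.0,0.0]]
[[0.6,0.0,0.0,3.75,0.0,0.0,0.0],[0.6,0.0,0.0,3.75,0.0,0.0,0.0],[0.6,0.0,0.0,3.75,0.0,0.0,0.0],[0.6,0.01,-0.01,3.75,0.0,0.0,0.0]]
```

servo_tool(rows=[[0.4,0,0,0,0,0,0],[0.4,0,0,0,0,0,0],[0.4,0,0,0,0,0,0],[0.4,0.05,0,-1.87,0,0,0],[0.4,0.05,0,-1.87,0,0,0],[0.4,0.05,0,-1.87,0,0,0],[0.4,3.92,-0.42,0.25,0,0,0],[0.4,3.92,-0.42,0.25,0,0,0],[0.4,3.92,-0.42,0.25,0,0,0],[0.4,3.92,-0.42,0.25,0,0,0],[0.4,3.92,-0.42,0.25,0,0,0],[0.4,3.92,-0.42,0.25,0,0,0]])

```text
clock: 16.3
position: [673.6, -68.7, 326.7]
ee_rot: [0.709, -0.705, -0.0, 0.001]
contact_force: [0.7, 0.1, 1.0]
gripper_width: 34.0
```

servo_tool(rows=[[0.6,0,0,3.75,0,0,0],[0.6,0,0,3.75,0,0,0],[0.6,0,0,3.75,0,0,0],[0.6,0,0,3.75,0,0,0],[0.6,0,0,0,0,0,0]])

```text
clock: 16.8
position: [669.9, -67.2, 170.3]
ee_rot: [0.708, -0.706, -0.005, 0.005]
contact_force: [-0.6, 0.6, -0.5]
gripper_width: 51.1
```

Run:
```python
from h import *
wst();snap("wrist","w7");w=cv2.imread("pics/w7.png");snap("side","s7")
print(proj(ap(W,[[134,-236,66],[134,-258,66],[134,-196,66]]),*cam("pics/w7.npz"))*.625)
print(cam("pics/w7.npz")[1][:3,3].round())
o=np.zeros((380,800,3),np.uint8);o[:300,:400]=cv2.resize(w,(400,300));s=cv2.imread("pics/s7.png")[150:340,230:430];o[:380,400:800]=cv2.resize(s,(400,380),interpolation=cv2.INTER_CUBIC);cv2.imwrite("pics/m7.png",o)
```

```text
16.8 [669.9 -67.2 170.3] [ 0.708 -0.706 -0.005  0.005] [-0.6  0.6 -0.5] 51.1 [ 0.14  0.52  0.05 -0.   -1.11 -0.13]
[[191.15609152 158.737768  ]
 [190.86413734 136.88300233]
 [191.64785408 195.54955783]]
[ 673. -146.  301.]
```

View pics/m7.png

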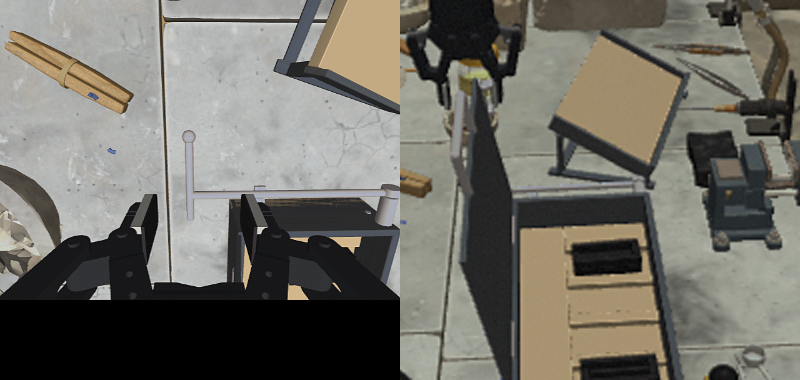

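The lid stands open. Moulds are visible in at least two bays and the prop's cross pin is at (189,159), 1–2 mm from prediction. I'll check the crucible and jar positions and plan the prop grip.

Run:
```python
from h import *
wst()
print("crucible,jar",onplane([[265,217],[270,193]],10,*cam("pics/side0.npz")).round(),"stand rear",ap(SL,[[150,131,0],[150,-131,0]]).round())
H=down(np.pi/2+.008)
P=lambda a:ap(W,[-75+209*np.cos(a),-236,66+209*np.sin(a)])[0]+[1,0,-5]
e=plan([(P(0),H,5,.6),(P(0),H,5,0)])
e=plan([(P(a),H,1,0) for a in np.linspace(0,.815,13)[1:]],e);print(e[0])
```

```text
16.9 [674.3 -67.3 177.4] [ 0.709 -0.705  0.     0.001] [0.7 0.3 0.2] 51.2 [ 0.14  0.52  0.06  0.   -1.11 -0.13]
crucible,jar [[ 692. -247.   10.]
 [ 683. -386.   10.]] stand rear [[ 578. -144.   93.]
 [ 502. -395.   93.]]
[[0.6,-0.03,-0.06,2.33,0.0,0.0,0.0],[0.6,-0.03,-0.07,2.33,0.0,0.0,0.0],[0.6,-0.03,-0.06,2.33,0.0,0.0,0.0],[0.6,-0.03,-0.07,2.32,0.0,0.0,-0.1],[0.6,-0.03,-0.06,2.33,0.1,-0.1,0.0],[0,0.0,0.0,0.0,0.0,0.0,0.0],[0,0.0,0.0,0.0,0.0,0.0,0.0],[0,0.0,0.0,0.0,0.0,0.0,0.0],[0,0.0,0.0,0.0,0.0,0.0,0.0],[0,0.0,0.0,0.0,0.0,0.0,0.0]]
[[0,0.0,0.04,-1.42,0.0,0.0,0.0],[0,0.0,0.15,-1.41,0.0,0.0,0.0],[0,0.0,0.24,-1.4,0.0,0.0,0.0],[0,0.0,0.33,-1.38,0.0,0.0,0.0],[0,0.0,0.43,-1.35,0.0,0.0,0.0],[0,0.0,0.51,-1.33,0.0,0.0,0.0],[0,0.0,0.61,-1.28,0.0,0.0,0.0],[0,0.0,0.69,-1.24,0.0,0.0,0.0],[0,0.0,0.77,-1.19,0.0,0.0,0.0],[0,0.0,0.85,-1.13,0.0,0.0,0.0],[0,0.0,0.93,-1.08,0.0,0.0,0.0],[0,0.0,1.0,-1.01,0.0,0.0,0.0]]
[611.73652078 -66.45643282 213.13913178]
```

servo_tool(rows=[[0.6,-0.03,-0.06,2.33,0,0,0],[0.6,-0.03,-0.06,2.33,0,0,0],[0.6,-0.03,-0.06,2.33,0,0,0],[0.6,-0.03,-0.06,2.33,0,0,0],[0.6,-0.03,-0.06,2.33,0,0,0],[0.6,0,0,0,0,0,0],[0,0,0,0,0,0,0],[0,0,0,0,0,0,0],[0,0,0,0,0,0,0],[0,0,0,0,0,0,0],[0,0,0,0,0,0,0],[0,0,0,0,0,0,0]])

```text
clock: 18.1
position: [678.2, -65.2, 62.8]
ee_rot: [0.709, -0.705, 0.001, -0.001]
contact_force: [-1.0, 1.5, 5.8]
gripper_width: 5.3
```

```bash
python3 -c "
from h import *;wst()"
```

```text
18.1 [678.2 -65.2  62.8] [ 0.709 -0.705  0.001 -0.001] [-1.   1.5  5.8] 5.3 [ 0.14  0.63 -0.05  0.   -0.88 -0.14]
```

servo_tool(rows=[[0,0,0.05,-1.42,0,0,0],[0,0,0.15,-1.41,0,0,0],[0,0,0.24,-1.4,0,0,0],[0,0,0.33,-1.38,0,0,0],[0,0,0.43,-1.35,0,0,0],[0,0,0.52,-1.33,0,0,0],[0,0,0.61,-1.28,0,0,0],[0,0,0.69,-1.24,0,0,0],[0,0,0.77,-1.19,0,0,0],[0,0,0.85,-1.13,0,0,0],[0,0,0.93,-1.08,0,0,0],[0,0,1.0,-1.01,0,0,0]])

```text
clock: 19.3
position: [613.6, -65.9, 216.9]
ee_rot: [0.709, -0.705, 0.003, -0.003]
contact_force: [7.1, -5.8, 5.7]
gripper_width: 5.4
```

servo_tool(rows=[[0,0,0,0,0,0,0],[0,0,0,0,0,0,0],[0,0,0,0,0,0,0]])

```text
clock: 19.6
position: [613.6, -65.7, 216.9]
ee_rot: [0.709, -0.705, 0.003, -0.003]
contact_force: [5.3, 0.2, 6.3]
gripper_width: 5.6
```

Run:
```python
from h import *
wst()
H=down(np.pi/2+.008)
h=lambda a:ap(W,[85-210*np.cos(a),0,83+210*np.sin(a)])[0]
e=plan([([615,-66,213],H,4,.5),([615,-66,340],H,4,.4),([650,169,340],H,4,.4)])
e=plan([([650,169,345],H,2,.4),([649,169,288.5],H,5,.4),([649,169,288.5],H,5,0)],e)
```

```text
19.6 [613.6 -65.7 216.9] [ 0.709 -0.705  0.003 -0.003] [5.3 0.2 6.3] 5.6 [ 0.16  0.39 -0.06  0.   -1.12 -0.15]
[[0.5,0.01,-0.03,0.1,-0.1,0.0,0.0],[0.5,0.01,-0.04,0.1,-0.1,0.0,0.0],[0.5,0.01,-0.03,0.1,-0.2,0.0,-0.1],[0.5,0.0,-0.04,0.1,-0.1,0.0,0.0],[0.4,0.0,0.0,-3.18,0.0,0.0,0.0],[0.4,0.0,0.0,-3.17,0.0,0.0,0.0],[0.4,0.0,0.0,-3.18,0.0,0.0,0.0],[0.4,0.01,0.0,-3.17,0.0,0.0,0.0],[0.4,-5.87,-0.92,0.0,0.0,0.0,0.0],[0.4,-5.87,-0.92,0.0,0.0,0.0,0.0],[0.4,-5.87,-0.92,-0.01,0.0,0.0,0.0],[0.4,-5.86,-0.92,0.0,0.0,0.0,0.0]]
[[0.4,0.0,0.0,-0.25,0.0,0.0,0.0],[0.4,0.0,0.0,-0.25,0.0,0.0,0.0],[0.4,0.0,0.02,1.13,0.0,0.0,0.0],[0.4,0.0,0.02,1.13,0.0,0.0,0.0],[0.4,0.0,0.02,1.13,0.0,0.0,0.0],[0.4,0.0,0.02,1.13,0.0,0.0,0.0],[0.4,-0.01,0.02,1.13,0.0,0.0,0.0],[0,0.0,0.0,0.0,0.0,0.0,0.0],[0,0.0,0.0,0.0,0.0,0.0,0.0],[0,0.0,0.0,0.0,0.0,0.0,0.0],[0,0.0,0.0,0.0,0.0,0.0,0.0],[0,0.0,0.0,0.0,0.0,0.0,0.0]]
```

servo_tool(rows=[[0.5,0,0,0,0,0,0],[0.5,0,0,0,0,0,0],[0.5,0,0,0,0,0,0],[0.4,0,0,-2.5,0,0,0],[0.4,0,0,-2.5,0,0,0],[0.4,0,0,-2.5,0,0,0],[0.4,0,0,-2.5,0,0,0],[0.4,0,0,-2.7,0,0,0],[0.4,-3.9,-0.6,0,0,0,0],[0.4,-3.9,-0.6,0,0,0,0],[0.4,-3.9,-0.6,0,0,0,0],[0.4,-3.9,-0.6,0,0,0,0]])

```text
clock: 20.8
position: [633.8, 91.6, 339.0]
ee_rot: [0.709, -0.705, -0.001, 0.001]
contact_force: [0.8, 0.5, -0.5]
gripper_width: 34.0
```

servo_tool(rows=[[0.4,-3.9,-0.6,0,0,0,0],[0.4,-3.9,-0.6,0,0,0,0],[0.4,0,0,0,0,0,0],[0.4,0,0,0,0,0,0]])

```text
clock: 21.2
position: [645.5, 169.2, 338.4]
ee_rot: [0.71, -0.705, -0.001, 0.002]
contact_force: [0.7, -0.3, 0.5]
gripper_width: 34.2
```

Run:
```python
from h import *
wst();snap("wrist","w8");w=cv2.imread("pics/w8.png");snap("side","s8")
H=down(np.pi/2+.008)
print(proj([[649,169,292],[649,114,292],[649,224,292]],*cam("pics/w8.npz"))*.625)
plan([([649,169,288.5],H,4,.4)])
o=np.zeros((380,800,3),np.uint8);o[:300,:400]=cv2.resize(w,(400,300));s=cv2.imread("pics/s8.png")[150:340,230:430];o[:380,400:800]=cv2.resize(s,(400,380),interpolation=cv2.INTER_CUBIC);cv2.imwrite("pics/m8.png",o)
```

```text
21.2 [645.5 169.2 338.4] [ 0.71  -0.705 -0.001  0.002] [ 0.7 -0.3  0.5] 34.2 [ 0.5   0.42  0.3  -0.   -1.45 -0.49]
[[194.68259135 181.58971093]
 [194.91852893 108.72898706]
 [194.48475748 242.68349428]]
[[0.4,-0.03,-0.08,1.27,0.0,0.0,0.0],[0.4,-0.04,-0.08,1.27,0.0,0.0,-0.1],[0.4,-0.03,-0.09,1.27,0.0,0.0,0.0],[0.4,-0.04,-0.08,1.28,0.1,0.0,-0.1]]
```

View pics/m8.png

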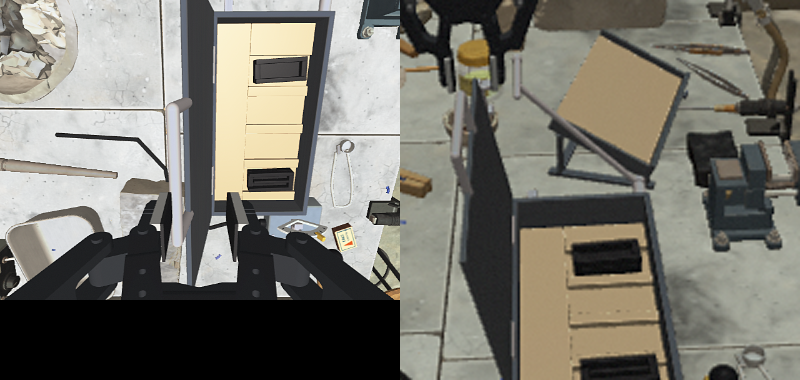

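The prop is up, at about 0.82. The handle bar is at col 176, so the lid leans on its stop (1.75). Two moulds are visible, in the -82 and 110 bays.

Run:
```python
from h import *
H=down(np.pi/2+.008)
h=lambda a:ap(W,[86-210*np.cos(a),0,83+210*np.sin(a)])[0]+[0,0,-5]
e=plan([(h(1.75)+[0,0,50],H,2,.5),(h(1.75),H,4,.5),(h(1.75),H,1,.5),(h(1.75),H,5,0)])
e=plan([(h(a),H,1,0) for a in np.linspace(1.75,1.46,9)[1:]],e);print(e[0])
```

```text
[[0.5,-0.11,-0.91,0.23,0.0,0.0,-0.1],[0.5,-0.11,-0.91,0.24,0.1,0.0,-0.1],[0.5,0.0,0.0,1.25,0.0,0.0,0.0],[0.5,0.0,0.0,1.25,0.0,0.0,0.0],[0.5,0.0,0.0,1.25,0.0,0.0,0.0],[0.5,-0.01,0.0,1.25,0.0,0.0,0.0],[0.5,0.0,0.0,0.0,0.0,0.0,0.0],[0,0.0,0.0,0.0,0.0,0.0,0.0],[0,0.0,0.0,0.0,0.0,0.0,0.0],[0,0.0,0.0,0.0,0.0,0.0,0.0],[0,0.0,0.0,0.0,0.0,0.0,0.0],[0,0.0,0.0,0.0,0.0,0.0,0.0]]
[[0,0.0,0.76,-0.12,0.0,0.0,0.0],[0,0.0,0.75,-0.1,0.0,0.0,0.0],[0,0.0,0.76,-0.07,0.0,0.0,0.0],[0,0.0,0.76,-0.04,0.0,0.0,0.0],[0,0.0,0.76,-0.01,0.0,0.0,0.0],[0,0.0,0.76,0.02,0.0,0.0,0.0],[0,0.0,0.76,0.04,0.0,0.0,0.0],[0,0.0,0.76,0.07,0.0,0.0,0.0]]
[603.2701353  169.52152031 286.71639587]
```

servo_tool(rows=[[0.5,-0.11,-0.91,0.2,0,0,0],[0.5,-0.11,-0.91,0.2,0,0,0],[0.5,0,0,1.25,0,0,0],[0.5,0,0,1.25,0,0,0],[0.5,0,0,1.25,0,0,0],[0.5,0,0,1.25,0,0,0],[0.5,0,0,0,0,0,0],[0,0,0,0,0,0,0],[0,0,0,0,0,0,0],[0,0,0,0,0,0,0],[0,0,0,0,0,0,0],[0,0,0,0,0,0,0]])

```text
clock: 22.5
position: [664.0, 171.0, 286.8]
ee_rot: [0.709, -0.705, -0.0, -0.0]
contact_force: [-5.6, 0.9, 4.4]
gripper_width: 7.7
```

servo_tool(rows=[[0,0,0.76,-0.12,0,0,0],[0,0,0.75,-0.1,0,0,0],[0,0,0.76,-0.07,0,0,0],[0,0,0.76,-0.04,0,0,0],[0,0,0.76,0,0,0,0],[0,0,0.76,0.02,0,0,0]])

```text
clock: 23.1
position: [619.0, 170.5, 290.5]
ee_rot: [0.709, -0.705, 0.001, -0.001]
contact_force: [2.0, -0.8, 4.6]
gripper_width: 7.7
```

servo_tool(rows=[[0,0,0.3,0.02,0,0,0],[0,0,0.3,0.02,0,0,0],[0,0,0,0,0,0,0]])

```text
clock: 23.4
position: [613.2, 170.4, 290.2]
ee_rot: [0.709, -0.705, 0.001, -0.001]
contact_force: [0.9, -0.5, 6.8]
gripper_width: 7.7
```

servo_tool(rows=[[0,0,0.3,0.03,0,0,0],[0,0,0.3,0.03,0,0,0],[0,0,0.3,0.03,0,0,0],[0,0,0,0,0,0,0]])

```text
clock: 23.8
position: [604.8, 170.3, 290.0]
ee_rot: [0.709, -0.705, 0.002, -0.002]
contact_force: [1.9, -1.4, 7.7]
gripper_width: 7.6
```

Run:
```python
from h import *
wst();snap("side","s9");cv2.imwrite("pics/s9c.png",cv2.resize(cv2.imread("pics/s9.png")[150:340,230:400],(536,600),interpolation=cv2.INTER_CUBIC))
```

```text
23.8 [604.8 170.3 290. ] [ 0.709 -0.705  0.002 -0.002] [ 1.9 -1.4  7.7] 7.6 [ 0.53  0.36  0.09  0.   -1.3  -0.53]
```

View pics/s9c.png

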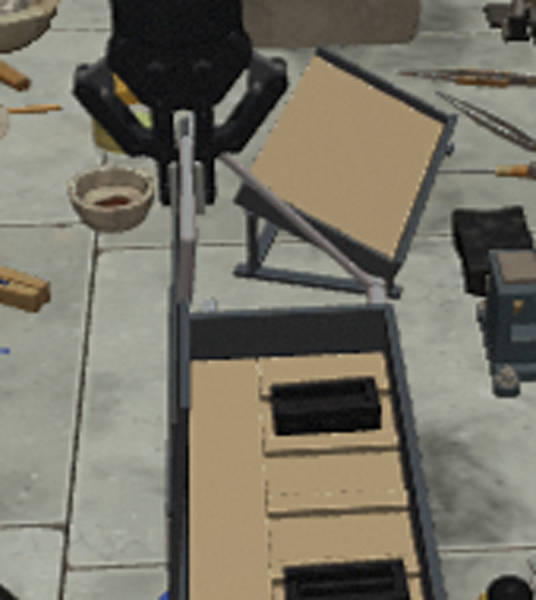

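servo_tool(rows=[[0,0,0.3,0.03,0,0,0],[0,0,0.3,0.03,0,0,0],[0,0,0,0,0,0,0],[0,0,0,0,0,0,0]])

```text
clock: 24.25
position: [598.9, 170.3, 289.3]
ee_rot: [0.709, -0.705, 0.002, -0.002]
contact_force: [2.0, -1.6, 8.2]
gripper_width: 7.8
```

Run:
```python
from h import *
snap("side","s10");K,T=cam("pics/s10.npz")
P=lambda a,y:ap(W,[-75+209*np.cos(a),y,66+209*np.sin(a)])[0]
o=np.zeros((420,800,3),np.uint8)
for i,f in enumerate(("s8","s10")):
    im=cv2.imread(f"pics/{f}.png")[170:240,280:345];im=cv2.resize(im,(390,420),interpolation=cv2.INTER_CUBIC)
    for a,c in((.77,(0,0,255)),(.815,(0,255,0)),(.86,(255,0,0))):
        u=((proj([P(a,-196),P(a,-258)],K,T)-[280,170])*6).round().astype(int)
        for q in u: cv2.circle(im,tuple(int(v) for v in q),3,c,-1)
    o[:,i*400:i*400+390]=im
cv2.imwrite("pics/m10.png",cv2.convertScaleAbs(o,alpha=1.4))
```

```text
(no output)
```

View pics/m10.png

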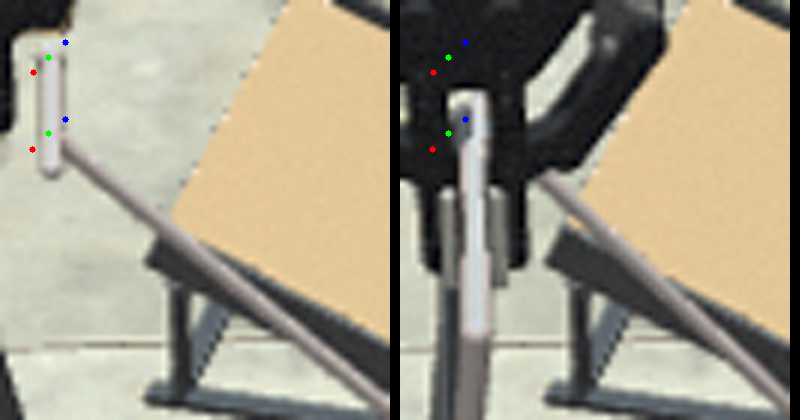

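The side crop shows the rod now rising more steeply, so forcing the lid pushed the prop up to about 0.89. I'll raise the lid again and reset the prop. Then I'll release the lid at about 1.5 so it settles under its own weight.

servo_tool(rows=[[0,0,-0.76,-0.1,0,0,0],[0,0,-0.76,-0.08,0,0,0],[0,0,-0.76,-0.06,0,0,0],[0,0,-0.76,-0.03,0,0,0],[0,0,-0.76,0,0,0,0],[0,0,-0.76,0.02,0,0,0],[0,0,-0.76,0.05,0,0,0],[0,0,-0.7,0.08,0,0,0],[0,0,0,0,0,0,0],[0.4,0,0,0,0,0,0],[0.4,0,0,0,0,0,0],[0.4,0,0,0,0,0,0]])

```text
clock: 25.5
position: [657.5, 170.8, 286.8]
ee_rot: [0.709, -0.705, -0.001, 0.001]
contact_force: [0.4, -0.5, -0.1]
gripper_width: 34.0
```

Run:
```python
from h import *
wst()
H=down(np.pi/2+.008)
e=plan([([658,170,345],H,3,.4),([602,-66,340],H,7,.6),([602,-66,300],H,2,.6)])
e=plan([([602,-66,300],H,2,.6),([602,-66,224],H,4,.6),([602,-66,224],H,1,.6),([602,-66,224],H,5,0)],e)
```

```text
25.5 [657.5 170.8 286.8] [ 0.709 -0.705 -0.001  0.001] [ 0.4 -0.5 -0.1] 34.0 [ 0.49  0.46  0.23 -0.   -1.35 -0.49]
[[0.4,0.03,-0.01,-1.94,0.0,0.0,-0.1],[0.4,0.02,-0.01,-1.94,0.1,0.0,0.0],[0.4,0.03,-0.02,-1.94,0.0,0.0,-0.1],[0.6,3.36,0.83,0.07,0.0,0.0,0.0],[0.6,3.36,0.83,0.07,0.0,0.0,0.0],[0.6,3.37,0.83,0.08,0.0,0.0,0.0],[0.6,3.36,0.83,0.07,0.0,0.0,0.0],[0.6,3.37,0.83,0.08,0.0,0.0,0.0],[0.6,3.36,0.83,0.07,0.0,0.0,0.0],[0.6,3.37,0.83,0.08,0.0,0.0,0.0],[0.6,0.0,0.0,2.0,0.0,0.0,0.0],[0.6,0.0,0.0,2.0,0.0,0.0,0.0]]
[[0.6,0.0,0.0,0.0,0.0,0.0,0.0],[0.6,0.0,0.0,0.0,0.0,0.0,0.0],[0.6,0.0,0.0,1.9,0.0,0.0,0.0],[0.6,0.0,0.0,1.9,0.0,0.0,0.0],[0.6,0.0,0.0,1.9,0.0,0.0,0.0],[0.6,-0.01,-0.01,1.9,0.0,0.0,0.0],[0.6,0.0,0.0,0.0,0.0,0.0,0.0],[0,0.0,0.0,0.0,0.0,0.0,0.0],[0,0.0,0.0,0.0,0.0,0.0,0.0],[0,0.0,0.0,0.0,0.0,0.0,0.0],[0,0.0,0.0,0.0,0.0,0.0,0.0],[0,0.0,0.0,0.0,0.0,0.0,0.0]]
```

servo_tool(rows=[[0.4,0,0,-1.95,0,0,0],[0.4,0,0,-1.95,0,0,0],[0.4,0,0,-1.95,0,0,0],[0.6,3.37,0.83,0.08,0,0,0],[0.6,3.37,0.83,0.08,0,0,0],[0.6,3.37,0.83,0.08,0,0,0],[0.6,3.37,0.83,0.08,0,0,0],[0.6,3.37,0.83,0.08,0,0,0],[0.6,3.37,0.83,0.08,0,0,0],[0.6,3.37,0.83,0.08,0,0,0],[0.6,0,0,2,0,0,0],[0.6,0,0,2,0,0,0]])

```text
clock: 26.7
position: [600.8, -66.6, 300.8]
ee_rot: [0.708, -0.706, 0.0, -0.001]
contact_force: [0.1, 0.9, -0.8]
gripper_width: 51.6
```

servo_tool(rows=[[0.6,0,0,0,0,0,0],[0.6,0,0,1.9,0,0,0],[0.6,0,0,1.9,0,0,0],[0.6,0,0,1.9,0,0,0],[0.6,0,0,1.9,0,0,0],[0.6,0,0,0,0,0,0],[0,0,0,0,0,0,0],[0,0,0,0,0,0,0],[0,0,0,0,0,0,0],[0,0,0,0,0,0,0],[0,0,0,0,0,0,0]])

```text
clock: 27.8
position: [602.4, -65.3, 226.5]
ee_rot: [0.709, -0.705, 0.001, -0.001]
contact_force: [2.1, 0.6, 3.0]
gripper_width: 5.4
```

servo_tool(rows=[[0,0,-0.2,0.18,0,0,0],[0,0,-0.2,0.18,0,0,0],[0,0,-0.2,0.18,0,0,0],[0,0,-0.2,0.18,0,0,0],[0,0,-0.22,0.18,0,0,0],[0,0,0,0,0,0,0],[0,0,0,0,0,0,0]])

```text
clock: 28.5
position: [613.2, -65.3, 216.8]
ee_rot: [0.709, -0.705, 0.001, -0.001]
contact_force: [5.4, 0.8, 5.4]
gripper_width: 5.6
```

servo_tool(rows=[[0.5,0,0,0,0,0,0],[0.5,0,0,0,0,0,0],[0.5,0,0,0,0,0,0],[0.5,0,0,-2.6,0,0,0],[0.5,0,0,-2.6,0,0,0],[0.5,0,0,-2.6,0,0,0],[0.5,0,0,-2.6,0,0,0],[0.5,0,0,-2.6,0,0,0],[0.5,-3.9,-0.8,0,0,0,0],[0.5,-3.9,-0.8,0,0,0,0],[0.5,-3.9,-0.8,0,0,0,0],[0.5,-3.9,-0.8,0,0,0,0]])

```text
clock: 29.7
position: [641.9, 91.9, 345.1]
ee_rot: [0.709, -0.705, -0.001, 0.001]
contact_force: [0.6, -0.1, -0.4]
gripper_width: 42.7
```

servo_tool(rows=[[0.5,-3.9,-0.8,0,0,0,0],[0.5,-3.9,-0.8,0,0,0,0],[0.5,0,0,0,0,0,0],[0.5,0,0,0,0,0,0]])

```text
clock: 30.1
position: [657.6, 169.5, 344.4]
ee_rot: [0.71, -0.705, -0.001, 0.002]
contact_force: [0.9, -1.1, -0.2]
gripper_width: 42.6
```

Run:
```python
from h import *
wst()
H=down(np.pi/2+.008)
e=plan([([662.5,170,340],H,2,.5),([662.5,170,287],H,4,.5),([662.5,170,287],H,1,.5)])
```

```text
30.1 [657.6 169.5 344.4] [ 0.71  -0.705 -0.001  0.002] [ 0.9 -1.1 -0.2] 42.6 [ 0.49  0.44  0.35 -0.   -1.48 -0.48]
[[0.5,-0.02,-0.25,0.22,0.1,0.0,0.0],[0.5,-0.02,-0.24,0.22,0.1,-0.1,-0.1],[0.5,0.0,0.0,1.32,0.0,0.0,0.0],[0.5,0.0,0.0,1.33,0.0,0.0,0.0],[0.5,0.0,0.0,1.32,0.0,0.0,0.0],[0.5,0.0,0.0,1.33,0.0,0.0,0.0],[0.5,0.0,0.0,0.0,0.0,0.0,0.0]]
```

servo_tool(rows=[[0.5,0,-0.25,0.22,0,0,0],[0.5,0,-0.25,0.22,0,0,0],[0.5,0,0,1.33,0,0,0],[0.5,0,0,1.33,0,0,0],[0.5,0,0,1.33,0,0,0],[0.5,0,0,1.33,0,0,0],[0.5,0,0,0,0,0,0],[0,0,0,0,0,0,0],[0,0,0,0,0,0,0],[0,0,0,0,0,0,0],[0,0,0,0,0,0,0],[0,0,0,0,0,0,0]])

```text
clock: 31.3
position: [663.7, 169.1, 289.5]
ee_rot: [0.709, -0.705, 0.001, -0.001]
contact_force: [1.3, -0.6, 1.6]
gripper_width: 7.6
```

servo_tool(rows=[[0,0,0.76,-0.1,0,0,0],[0,0,0.76,-0.08,0,0,0],[0,0,0.76,-0.05,0,0,0],[0,0,0.76,-0.03,0,0,0],[0,0,0.76,0,0,0,0],[0,0,0.76,0.02,0,0,0],[0,0,0,0,0,0,0]])

```text
clock: 32.0
position: [616.9, 168.6, 293.1]
ee_rot: [0.709, -0.705, 0.001, -0.001]
contact_force: [1.3, -0.5, 7.5]
gripper_width: 7.6
```

servo_tool(rows=[[0.4,0,0,0,0,0,0],[0.4,0,0,0,0,0,0],[0.4,0,0,0,0,0,0],[0.5,0,0,-1.5,0,0,0],[0.6,0,0,-1.5,0,0,0],[0.6,0,0,-1.5,0,0,0],[0.6,0,0,-1.5,0,0,0],[0.6,0,0,0,0,0,0],[0.6,0,0,0,0,0,0]])

```text
clock: 32.9
position: [617.1, 168.7, 349.7]
ee_rot: [0.709, -0.705, -0.001, 0.001]
contact_force: [-0.9, 0.3, -0.5]
gripper_width: 51.1
```

Run:
```python
from h import *
wst();snap("wrist","w11");w=cv2.imread("pics/w11.png");snap("side","s11")
h=lambda a:ap(W,[86-210*np.cos(a),0,83+210*np.sin(a)])[0]
print(proj([h(1.4),h(1.5),h(1.6)],*cam("pics/w11.npz"))*.625)
K,T=cam("pics/s11.npz")
P=lambda a,y:ap(W,[-75+209*np.cos(a),y,66+209*np.sin(a)])[0]
im=cv2.resize(cv2.imread("pics/s11.png")[170:240,280:345],(390,420),interpolation=cv2.INTER_CUBIC)
o=np.zeros((420,800,3),np.uint8);o[:300,:400]=cv2.resize(w,(400,300));o[:,405:795]=cv2.convertScaleAbs(im,alpha=1.4);cv2.imwrite("pics/m11.png",o)
# moulds: dark boxes in wrist image
```

```text
32.9 [617.1 168.7 349.7] [ 0.709 -0.705 -0.001  0.001] [-0.9  0.3 -0.5] 51.1 [ 0.52  0.36  0.24 -0.   -1.45 -0.51]
[[231.68321575 175.93613034]
 [206.11767121 177.23087209]
 [179.91945797 177.5160488 ]]
```

View pics/m11.png

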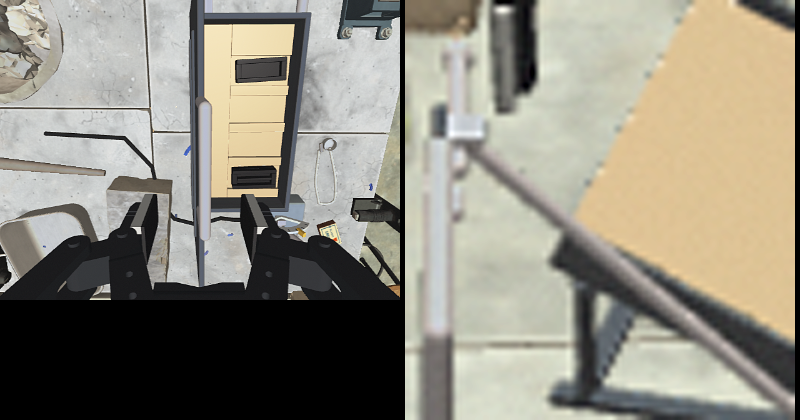

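The handle is at col 205, so the lid is at about 1.50, with the pin in the bracket at (465,130) in the crop: propped. Next, close wrist shots over each mould.

servo_tool(rows=[[0.6,0,2.6,0,0,0,0],[0.6,0,2.6,0,0,0,0],[0.6,0,2.6,0,0,0,0],[0.6,0,2.6,0,0,0,0],[0.6,0,0,3.5,0,0,0],[0.6,0,0,3.5,0,0,0],[0.6,0,0,3.5,0,0,0],[0.6,0,0,3.5,0,0,0],[0.6,0,0,1,0,0,0],[0.6,0,0,0,0,0,0],[0.6,0,0,0,0,0,0]])

```text
clock: 34.1
position: [514.5, 168.5, 202.1]
ee_rot: [0.709, -0.705, 0.001, -0.001]
contact_force: [1.2, -0.0, 1.3]
gripper_width: 51.4
```

```bash
python3 -c "
from h import *
wst();snap('wrist','wa')"
```

```text
34.1 [514.5 168.5 202.1] [ 0.709 -0.705  0.001 -0.001] [ 1.2 -0.   1.3] 51.4 [ 0.62  0.28 -0.26  0.   -1.03 -0.61]
```

servo_tool(rows=[[0.6,-3.84,0,0,0,0,0],[0.6,-3.84,0,0,0,0,0],[0.6,-3.84,0,0,0,0,0],[0.6,-3.84,0,0,0,0,0],[0.6,-3.84,0,0,0,0,0],[0.6,0,0,0,0,0,0],[0.6,0,0,0,0,0,0]])

```text
clock: 34.85
position: [512.7, 361.3, 202.0]
ee_rot: [0.71, -0.705, -0.0, -0.001]
contact_force: [-0.6, 0.3, 0.5]
gripper_width: 51.1
```

Run:
```python
from h import *
wst();snap('wrist','wb')
o=np.zeros((560,800,3),np.uint8)
for i,(f,yy) in enumerate((("wa",-82),("wb",110))):
    K,T=cam(f"pics/{f}.npz");c=proj(ap(W,[-28,yy,54]),K,T)[0];print(f,T[:3,3].round(),c.round(),K[0,0])
    x,y=int(c[0])-65,int(c[1])-70
    print("crop origin",x,y)
    im=cv2.imread(f"pics/{f}.png")[y:y+140,x:x+130];im=cv2.resize(im,(im.shape[1]*3,im.shape[0]*4//4*3),interpolation=cv2.INTER_CUBIC)
    im=cv2.convertScaleAbs(im,alpha=2.2)
    o[:im.shape[0],i*400:i*400+im.shape[1]]=im
cv2.imwrite("pics/mm.png",o[:430])
```

```text
34.9 [512.7 361.3 202. ] [ 0.71  -0.705 -0.    -0.001] [-0.6  0.3  0.5] 51.1 [ 0.87  0.42 -0.05  0.   -1.11 -0.86]
wa [515.  89. 332.] [322. 112.] 404.9832798630292
crop origin 257 41
wb [514. 282. 332.] [322. 110.] 404.9832798630292
crop origin 256 40
```

View pics/mm.png

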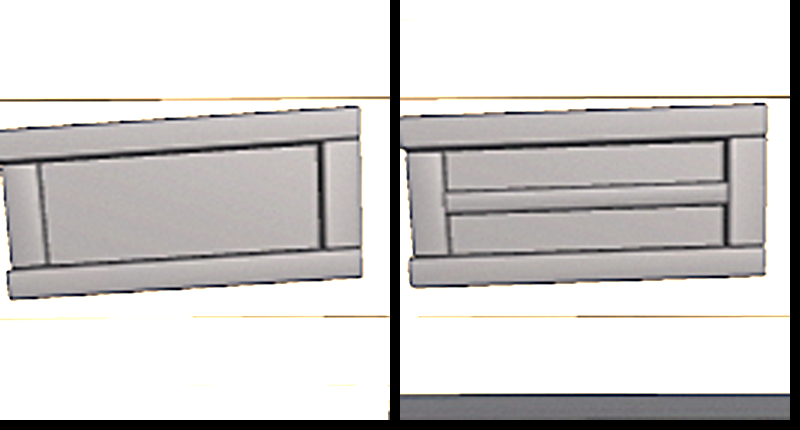

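Both lips are at image left, away from the robot: that end wall is inset while the right end is flush. Mould a (wide bar) has corners (360,107), (362,277), (10,298) in the crop and mould b (two bars) has (767,104), (766,275), (410,287).

Run:
```python
from h import *
for f,o,c in(("wa",(257,41),[[360,107],[362,277],[10,298]]),("wb",(256,40),[[367,104],[366,275],[10,287]])):
    K,T=cam(f"pics/{f}.npz")
    p=onplane(np.array(c)/3+o,54,K,T)[:,:2]
    u=p[2]-p[1];v=p[1]-p[0];print(f,p.round(1).tolist(),"L",np.linalg.norm(u).round(1),np.linalg.norm(v).round(1),"yaw",np.arctan2(u[1],u[0]).round(3),np.arctan2(v[1],v[0])-1.571,"ctr",((p[0]+p[2])/2).round(1), "W",ap(np.linalg.inv(W),[*((p[0]+p[2])/2),54]).round(1))
```

```text
wa [[478.6, 65.5], [476.3, 100.2], [554.2, 105.2]] L 78.0 34.8 yaw 0.065 0.06428629117000706 ctr [516.4  85.3] W [[-24.8 -83.5  54. ]]
wb [[476.0, 257.1], [474.3, 291.9], [552.9, 295.1]] L 78.6 34.8 yaw 0.04 0.04740680210864556 ctr [514.4 276.1] W [[-25.2 107.3  54. ]]
```

Run:
```python
from h import *
wst();M=down(.043)
e=plan([([514.5,276.5,150],M,12,.5)])
e=plan([([514.5,276.5,52],M,5,.5),([514.5,276.5,52],M,1,.5)],e)
```

```text
34.9 [512.7 360.3 201.9] [ 0.709 -0.705 -0.    -0.001] [ 0.4 -0.6 -0.3] 51.1 [ 0.87  0.42 -0.05  0.   -1.11 -0.86]
[[0.5,0.7,-0.01,0.43,0.0,0.0,7.3],[0.5,0.69,-0.1,0.43,0.0,0.0,7.3],[0.5,0.67,-0.19,0.43,0.0,0.0,7.3],[0.5,0.64,-0.27,0.43,0.0,0.0,7.3],[0.5,0.61,-0.35,0.43,0.0,0.0,7.3],[0.5,0.56,-0.42,0.43,0.0,0.0,7.3],[0.5,0.5,-0.49,0.43,0.0,0.0,7.3],[0.5,0.43,-0.55,0.43,0.0,0.0,7.4],[0.5,0.36,-0.6,0.44,0.0,0.0,7.3],[0.5,0.27,-0.64,0.43,0.0,0.0,7.4],[0.5,0.19,-0.67,0.44,0.0,0.0,7.3],[0.5,0.1,-0.7,0.43,0.1,0.1,7.4]]
[[0.5,0.0,0.0,1.96,0.0,0.0,0.0],[0.5,0.0,0.0,1.96,0.0,0.0,0.0],[0.5,0.0,0.0,1.96,0.0,0.0,0.0],[0.5,0.0,0.0,1.96,0.0,0.0,0.0],[0.5,0.0,0.01,1.96,0.0,0.0,0.0],[0.5,0.0,0.0,0.0,0.0,0.0,0.0]]
```

servo_tool(rows=[[0.5,0.7,0,0.43,0,0,7.3],[0.5,0.69,-0.1,0.43,0,0,7.3],[0.5,0.67,-0.19,0.43,0,0,7.3],[0.5,0.64,-0.27,0.43,0,0,7.3],[0.5,0.61,-0.35,0.43,0,0,7.3],[0.5,0.56,-0.42,0.43,0,0,7.3],[0.5,0.5,-0.49,0.43,0,0,7.3],[0.5,0.43,-0.55,0.43,0,0,7.4],[0.5,0.36,-0.6,0.43,0,0,7.3],[0.5,0.27,-0.64,0.43,0,0,7.4],[0.5,0.19,-0.67,0.43,0,0,7.3],[0.5,0.1,-0.7,0.43,0,0,7.4]])

```text
clock: 36.1
position: [514.5, 274.7, 150.2]
ee_rot: [-0.018, 1.0, 0.0, 0.001]
contact_force: [-0.4, 0.6, 0.3]
gripper_width: 42.7
```

Run:
```python
from h import *
snap("wrist","wc");wst();M=down(.043)
e=plan([([514.5,276.5,52],M,5,.5)])
im=cv2.imread("pics/wc.png");K,T=cam("pics/wc.npz")
print(proj([[514.5,276.5,54]],K,T))
g=cv2.cvtColor(im,cv2.COLOR_BGR2GRAY);m=(g<75).astype(np.uint8)
n,l,s,c=cv2.connectedComponentsWithStats(m)
for i in range(1,n):
    if s[i,4]>3000:print(s[i],c[i].round())
```

```text
36.1 [513.9 273.5 149.3] [-0.015  1.    -0.    -0.   ] [ 0.2 -0.4  0.2] 42.4 [ 0.77  0.4  -0.23 -0.   -0.95 -2.31]
[[0.5,-0.02,0.06,1.95,0.0,0.0,-0.1],[0.5,-0.01,0.06,1.95,0.0,0.0,-0.1],[0.5,-0.02,0.06,1.94,0.0,0.0,-0.2],[0.5,-0.01,0.06,1.95,0.0,0.0,-0.1],[0.5,-0.02,0.06,1.94,0.0,0.0,-0.2]]
[[320.76710989 255.66096985]]
[   0    0  426  162 4790] [206. 147.]
[ 543   58   97   86 5456] [605. 102.]
[   0  174   66  135 6770] [ 26. 245.]
[ 289  182   62  133 7498] [320. 247.]
[    0   248   638   232 60256] [296. 422.]
```

servo_tool(rows=[[0.5,-0.02,0.06,1.95,0,0,-0.1],[0.5,-0.02,0.06,1.95,0,0,-0.1],[0.5,-0.02,0.06,1.95,0,0,-0.2],[0.5,0,0.06,1.95,0,0,-0.1],[0.5,0,0.06,1.95,0,0,-0.2],[0.5,0,0,0,0,0,0],[0,0,0,0,0,0,0],[0,0,0,0,0,0,0],[0,0,0,0,0,0,0],[0,0,0,0,0,0,0]])

```text
clock: 37.15
position: [515.0, 279.5, 52.5]
ee_rot: [-0.027, 1.0, 0.001, 0.001]
contact_force: [-0.3, 0.5, -1.6]
gripper_width: 34.5
```

Run:
```python
from h import *
wst()
M=down(.035)
PR=R.from_matrix(SL[:3,:3])*R.from_quat([0,1,0,0])
p=lambda x,y,z:ap(SL,[x,y,z])[0]
print(p(46,55,100),p(46,55,25),R.from_matrix(SL[:3,:3]).as_quat())
e=plan([([514.5,276,150],M,6,0),([460,60,200],down(-.15),6,0)])
e=plan([(p(46,50,110),PR,12,0)],e)
print(e[0])
```

```text
37.1 [515.  279.5  52.5] [-0.027  1.     0.001  0.001] [-0.3  0.5 -1.6] 34.5 [ 0.77  0.52 -0.32 -0.   -0.74 -2.29]
[ 425.54926831 -176.74066851  140.07121874] [ 455.85793124 -186.0167021    72.09813472] [-0.03202328 -0.21405751 -0.14444769  0.96555101]
[[0,0.01,-0.06,-1.62,0.0,0.0,0.2],[0,0.01,-0.06,-1.63,0.0,0.0,0.2],[0,0.01,-0.05,-1.62,0.0,0.0,0.2],[0,0.01,-0.06,-1.63,0.0,0.0,0.2],[0,0.01,-0.05,-1.62,0.0,0.0,0.2],[0,0.0,-0.06,-1.63,0.1,0.1,0.1],[0,1.04,-3.57,-0.83,0.0,0.0,1.8],[0,0.92,-3.6,-0.83,0.0,0.0,1.8],[0,0.81,-3.62,-0.83,0.0,0.0,1.8],[0,0.7,-3.65,-0.83,0.0,0.0,1.7],[0,0.58,-3.66,-0.83,0.0,0.0,1.8],[0,0.47,-3.68,-0.83,0.0,0.0,1.7]]
[[0,0.03,-2.03,0.43,0.1,-2.1,0.7],[0,0.02,-2.03,0.43,0.2,-2.1,0.7],[0,0.01,-2.03,0.43,0.1,-2.1,0.7],[0,0.0,-2.03,0.44,0.2,-2.1,0.7],[0,0.0,-2.02,0.44,0.1,-2.1,0.7],[0,-0.01,-2.02,0.45,0.2,-2.1,0.7],[0,-0.02,-2.02,0.46,0.1,-2.1,0.7],[0,-0.03,-2.02,0.46,0.2,-2.1,0.7],[0,-0.04,-2.02,0.47,0.1,-2.0,0.7],[0,-0.04,-2.02,0.47,0.2,-2.1,0.7],[0,-0.05,-2.02,0.48,0.1,-2.0,0.7],[0,-0.06,-2.02,0.49,0.2,-2.1,0.6]]
[ 419.97921032 -180.29926467  149.15370853]
```

servo_tool(rows=[[0,0,-0.06,-1.62,0,0,0.2],[0,0,-0.06,-1.63,0,0,0.2],[0,0,-0.06,-1.62,0,0,0.2],[0,0,-0.06,-1.63,0,0,0.2],[0,0,-0.06,-1.62,0,0,0.2],[0,0,-0.06,-1.63,0,0,0.1],[0,1.04,-3.57,-0.83,0,0,1.8],[0,0.92,-3.6,-0.83,0,0,1.8],[0,0.81,-3.62,-0.83,0,0,1.8],[0,0.7,-3.65,-0.83,0,0,1.7],[0,0.58,-3.66,-0.83,0,0,1.8],[0,0.47,-3.68,-0.83,0,0,1.7]])

```text
clock: 38.35
position: [459.6, 58.4, 199.8]
ee_rot: [0.075, 0.997, 0.0, 0.0]
contact_force: [0.1, -0.3, -1.6]
gripper_width: 34.5
```

servo_tool(rows=[[0,0,-2.03,0.43,0.1,-2.1,0.7],[0,0,-2.03,0.43,0.2,-2.1,0.7],[0,0,-2.03,0.43,0.1,-2.1,0.7],[0,0,-2.03,0.44,0.2,-2.1,0.7],[0,0,-2.02,0.44,0.1,-2.1,0.7],[0,0,-2.02,0.45,0.2,-2.1,0.7],[0,0,-2.02,0.46,0.1,-2.1,0.7],[0,0,-2.02,0.46,0.2,-2.1,0.7],[0,0,-2.02,0.47,0.1,-2.0,0.7],[0,0,-2.02,0.47,0.2,-2.1,0.7],[0,0,-2.02,0.48,0.1,-2.0,0.7],[0,0,-2.02,0.49,0.2,-2.1,0.6]])

```text
clock: 39.55
position: [416.7, -181.8, 153.0]
ee_rot: [0.144, 0.967, -0.03, 0.209]
contact_force: [13.0, 7.9, -1.0]
gripper_width: 34.0
```

Run:
```python
from h import *
snap("wrist","wd");wst()
PR=R.from_matrix(SL[:3,:3])*R.from_quat([0,1,0,0])
p=lambda x,y,z:ap(SL,[x,y,z])[0]
from bench import read_state
s=read_state();print("slope xyz",ap(np.linalg.inv(SL),s["position"]).round(1))
im=cv2.imread("pics/wd.png");K,T=cam("pics/wd.npz")
hsv=cv2.cvtColor(im,cv2.COLOR_BGR2HSV);m=cv2.inRange(hsv,(8,50,120),(28,160,255));m=cv2.morphologyEx(m,cv2.MORPH_OPEN,np.ones((7,7)))
ys,xs=np.where(m>0);print("pale bbox",xs.min(),xs.max(),ys.min(),ys.max())
h=cv2.convexHull(max(cv2.findContours(m,0,2)[0],key=cv2.contourArea));print(cv2.approxPolyDP(h,6,True)[:,0].tolist())
print("pred",proj(ap(SL,[[0,-125,0],[0,125,0],[145,125,0],[145,-125,0]]),K,T).round().tolist())
e=plan([(p(46,50,60),PR,3,0),(p(46,50,26),PR,4,0)])
```

```text
39.6 [ 414.3 -184.2  152.4] [ 0.147  0.967 -0.032  0.208] [-2.  -2.1 -2.6] 34.0 [-0.07  0.02 -1.01  0.63 -0.16 -2.41]
slope xyz [[ 43.5  44.6 114.8]]
pale bbox 0 443 0 479
[[36, 181], [443, 185], [425, 361], [74, 381]]
pred [[31.0, 177.0], [445.0, 178.0], [426.0, 383.0], [74.0, 383.0]]
[[0,-0.11,0.19,1.83,0.0,-0.2,-0.1],[0,-0.1,0.18,1.82,-0.1,-0.3,0.0],[0,-0.09,0.18,1.83,0.0,-0.2,-0.1],[0,0.0,0.0,0.85,0.0,0.0,0.0],[0,0.0,0.0,0.85,0.0,0.0,0.0],[0,0.0,0.0,0.85,0.0,0.0,0.0],[0,0.0,0.01,0.85,0.0,0.0,0.0]]
```

The 25° tilt drives j5 to its limit (-0.16), so I'll check which tilt is reachable at the placing spot.

Run:
```python
from h import *
D=np.array([[282.7,-556.8,241.2,.386,.007],[400,-148.8,290.3,0,-.36],[508.1,371.1,197.6,.42,-.05],[411.7,165.8,171.8,.15,-.52],[416.4,169.3,78.8,.29,-.63],[649.1,171.7,288.5,.44,.21],[678.2,-65.2,62.8,.63,-.05],[515,279.5,52.5,.52,-.32]])
r=np.hypot(D[:,0],D[:,1]);z=D[:,2];a,b=D[:,3],D[:,4];e=b-a
def fk(p,a,e): return p[0]+p[1]*np.sin(a)+p[2]*np.cos(e)-p[3]*np.sin(e), p[4]+p[1]*np.cos(a)+p[2]*np.sin(e)+p[3]*np.cos(e)
f=lambda p:np.r_[fk(p,a,e)[0]-r,fk(p,a,e)[1]-z]
s=least_squares(f,[0,450,450,0,0]);print(s.x.round(1),s.fun.round(1));p=s.x
# tilted pose -> Lt : wrist radial/height
J=[-.07,.02,-1.01]
rw,zw=fk(p,J[1],J[2]-J[1]);q=R.from_quat([.147,.967,-.032,.208]);tz=q.apply([0,0,1]);pos=np.array([414.3,-184.2,152.4])
print("tool z",tz,"tilt err",np.degrees(np.arccos(-tz@SL[:3,2])))
w=np.array([rw*np.cos(J[0]),rw*np.sin(J[0])])
# pos = wrist + Lt*tz ; wrist z = zw+Lt
for Lt in(180,200,220,240,260):print(Lt,(w+Lt*tz[:2]-pos[:2]).round(1),round(zw+Lt+Lt*tz[2]-pos[2],1))
for Lt in (200,240):
 for y in(-100,-50,0,50,100):
  out=[]
  for t in range(0,26,5):
    th=np.radians(t);T=ap(SL,[40,y,21])[0]
    d=SL[:3,:3][:,0].copy();d[2]=0;d/=np.linalg.norm(d)
    tzv=d*np.sin(th)-np.array([0,0,1])*np.cos(th);wc=T-Lt*tzv
    R0=np.hypot(*wc[:2]);Z=wc[2]-Lt
    g=lambda v:[fk(p,v[0],v[1]-v[0])[0]-R0,fk(p,v[0],v[1]-v[0])[1]-Z]
    k=least_squares(g,[.2,-.6],bounds=([-1.21,-1.9],[2,1.41]));j2,j3=k.x
    az=np.arctan2(wc[1],wc[0]);fd=np.array([np.cos(j3-j2)*np.cos(az),np.cos(j3-j2)*np.sin(az),np.sin(j3-j2)])
    out.append((t,round(j2,2),round(j3,2),round(np.arccos(fd@tzv),2)))
  print(Lt,y,out)
```

```text
[  32.9  543.6  415.2    9.2 -117.6] [ 2.3 -2.  -0.3  1.5 -2.3 -0.6  0.5  1.  -0.2 -1.9  1.3 -2.5 -0.3  0.1
  4.9 -1.4]
tool z [ 0.39247702 -0.1229188  -0.91151125] tilt err 0.7317565010476033
180 [-78.9 143.5] -61.8
200 [-71.  141.1] -60.0
220 [-63.2 138.6] -58.3
240 [-55.3 136.1] -56.5
260 [-47.5 133.7] -54.7
200 -100 [(0, np.float64(0.42), np.float64(-0.46), np.float64(0.69)), (5, np.float64(0.4), np.float64(-0.5), np.float64(0.6)), (10, np.float64(0.38), np.float64(-0.54), np.float64(0.5)), (15, np.float64(0.37), np.float64(-0.58), np.float64(0.4)), (20, np.float64(0.36), np.float64(-0.62), np.float64(0.32)), (25, np.float64(0.35), np.float64(-0.66), np.float64(0.25))]
200 -50 [(0, np.float64(0.4), np.float64(-0.5), np.float64(0.68)), (5, np.float64(0.37), np.float64(-0.54), np.float64(0.57)), (10, np.float64(0.36), np.float64(-0.58), np.float64(0.47)), (15, np.float64(0.34), np.float64(-0.62), np.float64(0.37)), (20, np.float64(0.33), np.float64(-0.66), np.float64(0.27)), (25, np.float64(0.32), np.float64(-0.7), np.float64(0.2))]
200 0 [(0, np.float64(0.38), np.float64(-0.53), n
[... 2211 characters left out ...]
at64(-0.55), np.float64(0.66)), (5, np.float64(0.34), np.float64(-0.6), np.float64(0.55)), (10, np.float64(0.32), np.float64(-0.65), np.float64(0.43)), (15, np.float64(0.3), np.float64(-0.7), np.float64(0.31)), (20, np.float64(0.29), np.float64(-0.75), np.float64(0.19)), (25, np.float64(0.28), np.float64(-0.8), np.float64(0.08))]
240 100 [(0, np.float64(0.37), np.float64(-0.55), np.float64(0.65)), (5, np.float64(0.34), np.float64(-0.6), np.float64(0.54)), (10, np.float64(0.32), np.float64(-0.65), np.float64(0.43)), (15, np.float64(0.3), np.float64(-0.7), np.float64(0.31)), (20, np.float64(0.28), np.float64(-0.75), np.float64(0.18)), (25, np.float64(0.28), np.float64(-0.8), np.float64(0.05))]
```

Full tilt is only reachable on the stand's right part (y ≤ -30). I'll place at y = -80 and y = -15 with about 22° tilt, bringing the tilt in as the tool descends.

```bash
cat >> h.py <<'E'
def pt(t,yaw=-.297): return R.from_euler('z',yaw)*R.from_euler('y',-np.radians(t))*R.from_quat([0,1,0,0])
def p(x,y,z): return ap(SL,[x,y,z])[0]
def slst():
    from bench import read_state
    s=read_state();q=R.from_quat(s["ee_rot"]);print("slope xyz",ap(np.linalg.inv(SL),s["position"])[0].round(1),"F slope",(SL[:3,:3].T@s["contact_force"]).round(1),"j",np.round(s["joints"],2),"tilt",np.degrees(np.arcsin(q.apply([0,0,1])@[np.cos(-.297),np.sin(-.297),0])).round(1))
E
python3 - <<'E'
from h import *
a=p(46,-80,26);print(a)
e=plan([([435,-200,175],pt(10),4,0),(a+[0,0,90],pt(5),7,0)])
e=plan([(a+[0,0,40],pt(12),4,0),(a+[0,0,10],pt(22),5,0),(a,pt(22),2,0)],e)
E
```

```text
[ 415.94567806 -314.98255282   73.0044425 ]
[[0,-0.79,-0.22,-0.26,0.0,3.6,-0.1],[0,-0.77,-0.23,-0.31,0.0,3.6,0.0],[0,-0.75,-0.22,-0.36,-0.1,3.5,-0.1],[0,-0.72,-0.23,-0.41,0.0,3.6,0.0],[0,-0.19,-1.65,0.21,0.0,0.7,0.0],[0,-0.19,-1.65,0.2,0.0,0.7,0.0],[0,-0.19,-1.65,0.2,0.0,0.7,0.0],[0,-0.2,-1.65,0.2,0.0,0.7,0.0],[0,-0.2,-1.65,0.2,0.0,0.7,0.0],[0,-0.2,-1.65,0.2,0.0,0.7,0.0],[0,-0.2,-1.65,0.19,0.0,0.8,0.0]]
[[0,0.11,0.0,1.25,0.0,-1.8,0.0],[0,0.15,0.0,1.24,0.0,-1.7,0.0],[0,0.18,0.0,1.23,0.0,-1.8,0.0],[0,0.22,0.0,1.23,0.0,-1.7,0.0],[0,0.13,0.0,0.59,0.0,-2.0,0.0],[0,0.14,0.0,0.58,0.0,-2.0,0.0],[0,0.17,0.0,0.58,0.0,-2.0,0.0],[0,0.18,0.0,0.57,0.0,-2.0,0.0],[0,0.21,0.0,0.56,0.0,-2.0,0.0],[0,0.19,0.0,0.47,0.0,0.0,0.0],[0,0.18,0.0,0.46,0.0,0.0,0.0]]
```

servo_tool(rows=[[0,-0.79,-0.22,-0.26,0,3.6,0],[0,-0.77,-0.23,-0.31,0,3.6,0],[0,-0.75,-0.22,-0.36,-0.1,3.5,0],[0,-0.72,-0.23,-0.41,0,3.6,0],[0,-0.19,-1.65,0.2,0,0.7,0],[0,-0.19,-1.65,0.2,0,0.7,0],[0,-0.19,-1.65,0.2,0,0.7,0],[0,-0.2,-1.65,0.2,0,0.7,0],[0,-0.2,-1.65,0.2,0,0.7,0],[0,-0.2,-1.65,0.2,0,0.7,0],[0,-0.2,-1.65,0.2,0,0.8,0],[0,0,0,0,0,0,0]])

```text
clock: 40.8
position: [418.8, -317.4, 166.0]
ee_rot: [0.151, 0.987, -0.012, 0.059]
contact_force: [0.5, 0.8, -0.9]
gripper_width: 34.5
```

Run:
```python
from h import *
wst();slst();a=p(46,-80,27)
e=plan([(a+[0,0,40],pt(12),4,0),(a+[0,0,10],pt(22),5,0),(a,pt(22),2,0)])
```

```text
40.8 [ 418.8 -317.4  166. ] [ 0.151  0.987 -0.012  0.059] [ 0.5  0.8 -0.9] 34.5 [-0.34  0.24 -0.42  0.   -0.79 -1.54]
slope xyz [ 88.4 -81.5 108.8] F slope [-0.1  0.9 -0.9] j [-0.34  0.24 -0.42  0.   -0.79 -1.54] tilt 6.9
[[0,0.25,0.04,1.28,-0.1,-1.3,-0.1],[0,0.28,0.04,1.27,-0.1,-1.3,-0.1],[0,0.31,0.04,1.27,-0.1,-1.3,-0.1],[0,0.34,0.04,1.26,-0.1,-1.2,0.0],[0,0.13,0.0,0.59,0.0,-2.0,0.0],[0,0.14,0.0,0.58,0.0,-2.0,0.0],[0,0.17,0.0,0.58,0.0,-2.0,0.0],[0,0.18,0.0,0.57,0.0,-2.0,0.0],[0,0.21,0.0,0.56,0.0,-2.0,0.0],[0,0.19,0.0,0.46,0.0,0.0,0.0],[0,0.18,0.0,0.47,0.0,0.0,0.0]]
```

servo_tool(rows=[[0,0.25,0.04,1.28,-0.1,-1.3,-0.1],[0,0.28,0.04,1.27,-0.1,-1.3,-0.1],[0,0.31,0.04,1.27,-0.1,-1.3,-0.1],[0,0.34,0.04,1.26,-0.1,-1.2,0],[0,0.13,0,0.59,0,-2,0],[0,0.14,0,0.58,0,-2,0],[0,0.17,0,0.58,0,-2,0],[0,0.18,0,0.57,0,-2,0],[0,0.21,0,0.56,0,-2,0],[0,0,0,0,0,0,0]])

```text
clock: 41.8
position: [413.7, -312.5, 83.0]
ee_rot: [0.145, 0.971, -0.027, 0.187]
contact_force: [-0.2, 0.2, -2.1]
gripper_width: 34.3
```

Run:
```python
from h import *
wst();slst();snap("wrist","we")
e=plan([(p(46,-80,22),pt(22),4,0)])
```

```text
41.8 [ 413.7 -312.5   83. ] [ 0.145  0.971 -0.027  0.187] [-0.2  0.2 -2.1] 34.3 [-0.35  0.28 -0.68 -0.09 -0.23 -1.44]
slope xyz [ 47.6 -78.3  36.3] F slope [-1.1  0.2 -1.8] j [-0.35  0.28 -0.68 -0.09 -0.23 -1.44] tilt 21.8
[[0,0.05,-0.04,0.37,0.0,0.0,0.0],[0,0.06,-0.04,0.36,0.0,0.0,0.0],[0,0.05,-0.04,0.37,0.0,-0.1,0.0],[0,0.06,-0.03,0.36,0.1,0.0,0.1]]
```

servo_tool(rows=[[0,0.05,0,0.36,0,0,0],[0,0.05,0,0.36,0,0,0],[0,0.05,0,0.3,0,0,0],[0,0,0,0,0,0,0]])

```text
clock: 42.25
position: [417.5, -314.5, 73.3]
ee_rot: [0.145, 0.971, -0.028, 0.188]
contact_force: [-0.5, -0.7, -0.9]
gripper_width: 34.1
```

```bash
python3 -c "
from h import *
slst()"
```

```text
slope xyz [ 47.3 -79.1  25.8] F slope [-0.7 -0.8 -0.6] j [-0.35  0.31 -0.67 -0.1  -0.21 -1.43] tilt 21.9
```

servo_tool(rows=[[0,0.2,0,0.1,0,0,0],[0,0.2,0,0.05,0,0,0],[0,0.15,0,0,0,0,0],[0,0,0,0,0,0,0]])

```text
clock: 42.65
position: [413.1, -313.2, 70.5]
ee_rot: [0.145, 0.971, -0.028, 0.189]
contact_force: [-0.6, 0.1, -1.3]
gripper_width: 34.7
```

```bash
python3 -c "
from h import *
slst()"
```

```text
slope xyz [ 42.  -79.1  25.1] F slope [-1.1 -0.1 -0.9] j [-0.35  0.31 -0.68 -0.1  -0.2  -1.42] tilt 22.0
```

servo_tool(rows=[[0,0.1,0,0.1,0,0,0],[0,0.1,0,0.1,0,0,0],[0,0.1,0,0.1,0,0,0],[0,0,0,0,0,0,0]])

```text
clock: 43.05
position: [413.5, -313.5, 68.3]
ee_rot: [0.144, 0.97, -0.029, 0.191]
contact_force: [0.8, 0.7, 6.0]
gripper_width: 34.1
```

```bash
python3 -c "
from h import *
slst()"
```

```text
slope xyz [ 41.5 -79.3  22.9] F slope [3.1 1.  5.2] j [-0.35  0.31 -0.69 -0.11 -0.18 -1.41] tilt 22.3
```

servo_tool(rows=[[0.5,0,0,0,0,0,0],[0.5,0,0,0,0,0,0],[0.5,0,0,0,0,0,0],[0.5,-0.05,0,-0.8,0,0,0],[0.5,-0.1,0,-1,0,0,0],[0.5,-0.2,0,-1.2,0,0,0],[0.5,-0.3,0,-1.5,0,3,0],[0.5,-0.3,0,-1.8,0,3,0],[0.5,-0.3,0,-2,0,3,0],[0.5,0,0,-2,0,3,0],[0.5,0,0,-2,0,3,0],[0.5,0,0,0,0,3,0]])

```text
clock: 44.25
position: [389.1, -306.4, 192.5]
ee_rot: [0.147, 0.988, -0.006, 0.037]
contact_force: [0.5, 0.7, -0.9]
gripper_width: 43.0
```

```bash
cat > chk.py <<'E'
from h import *
import sys
wst();slst();f=sys.argv[1];snap("wrist",f);K,T=cam(f"pics/{f}.npz");im=cv2.imread(f"pics/{f}.png")
Q=[[-10,-110],[155,-110],[155,115],[-10,115]]
m=np.zeros(im.shape[:2],np.uint8);cv2.fillPoly(m,[proj(ap(SL,[[*q,0] for q in [[2,-123],[143,-123],[143,123],[2,123]]]),K,T).round().astype(int)],255)
hsv=cv2.cvtColor(im,cv2.COLOR_BGR2HSV);pale=cv2.inRange(hsv,(8,40,110),(30,170,255))
d=cv2.morphologyEx(((m>0)&(hsv[:,:,2]<100)&(pale==0)).astype(np.uint8),cv2.MORPH_OPEN,np.ones((5,5)))
for c in cv2.findContours(d,0,2)[0]:
    if cv2.contourArea(c)>800:
        b=cv2.boxPoints(cv2.minAreaRect(c));o,dr=ray(b,K,T);n=SL[:3,2];o2=SL[:3,3]+n*24
        P=o+dr*(((o2-o)@n)/(dr@n))[:,None];print("blob in slope frame at z24:",ap(np.linalg.inv(SL),P)[:,:2].round(1).tolist(),"ctr",ap(np.linalg.inv(SL),P).mean(0).round(1)[:2])
E
python3 chk.py wf
```

```text
44.2 [ 389.1 -306.4  192.5] [ 0.147  0.988 -0.006  0.037] [ 0.5  0.7 -0.9] 43.0 [-0.34  0.18 -0.42 -0.   -0.9  -1.52]
slope xyz [ 70.9 -79.6 146.2] F slope [-0.1  0.8 -0.9] j [-0.34  0.18 -0.42 -0.   -0.9  -1.52] tilt 4.3
blob in slope frame at z24: [[71.2, -42.7], [70.8, 70.1], [135.1, 68.6], [135.5, -42.9]] ctr [103.1  13.3]
blob in slope frame at z24: [[5.6, -96.5], [5.5, -61.4], [79.9, -61.4], [80.0, -96.0]] ctr [ 42.7 -78.8]
```

Mould b lies straight, with its uphill edge at x≈80 and y≈-79: seated. Now for mould a.

Run:
```python
from h import *
M=down(.065)
e=plan([([420,50,210],down(0),11,.5)])
e=plan([([511,85.5,160],M,6,.5),([511,85.5,160],M,1,.5)],e)
```

```text
[[0.5,0.67,3.18,-0.22,-0.1,0.4,-1.5],[0.5,0.58,3.2,-0.21,-0.1,0.4,-1.5],[0.5,0.5,3.21,-0.21,-0.1,0.4,-1.5],[0.5,0.42,3.22,-0.2,0.0,0.4,-1.5],[0.5,0.34,3.24,-0.19,0.0,0.4,-1.6],[0.5,0.25,3.24,-0.19,-0.1,0.3,-1.5],[0.5,0.16,3.25,-0.19,0.0,0.4,-1.6],[0.5,0.07,3.25,-0.18,-0.1,0.3,-1.5],[0.5,-0.01,3.25,-0.18,0.0,0.4,-1.6],[0.5,-0.1,3.25,-0.18,-0.1,0.3,-1.5],[0.5,-0.18,3.25,-0.17,0.0,0.4,-1.6]]
[[0.5,-1.52,0.59,0.83,0.0,0.0,-0.6],[0.5,-1.52,0.58,0.83,0.0,0.0,-0.6],[0.5,-1.53,0.56,0.83,0.0,0.0,-0.6],[0.5,-1.53,0.54,0.83,0.0,0.0,-0.6],[0.5,-1.54,0.53,0.84,0.0,0.0,-0.7],[0.5,-1.55,0.51,0.83,0.0,0.0,-0.6],[0.5,0.0,0.0,0.0,0.0,0.0,0.0]]
```

servo_tool(rows=[[0.5,0.67,3.18,-0.22,-0.1,0.4,-1.5],[0.5,0.58,3.2,-0.21,-0.1,0.4,-1.5],[0.5,0.5,3.21,-0.21,-0.1,0.4,-1.5],[0.5,0.42,3.22,-0.2,0,0.4,-1.5],[0.5,0.34,3.24,-0.2,0,0.4,-1.6],[0.5,0.25,3.24,-0.2,0,0.4,-1.5],[0.5,0.16,3.25,-0.2,0,0.4,-1.6],[0.5,0.07,3.25,-0.18,-0.1,0.3,-1.5],[0.5,0,3.25,-0.18,0,0.4,-1.6],[0.5,-0.1,3.25,-0.18,-0.1,0.3,-1.5],[0.5,-0.18,3.25,-0.17,0,0.4,-1.6]])

```text
clock: 45.4
position: [417.6, 51.8, 208.2]
ee_rot: [-0.0, 1.0, 0.0, -0.002]
contact_force: [0.3, 0.1, 0.2]
gripper_width: 42.6
```

servo_tool(rows=[[0.5,-1.52,0.59,0.83,0,0,-0.6],[0.5,-1.52,0.58,0.83,0,0,-0.6],[0.5,-1.53,0.56,0.83,0,0,-0.6],[0.5,-1.53,0.54,0.83,0,0,-0.6],[0.5,-1.54,0.53,0.83,0,0,-0.7],[0.5,-1.55,0.51,0.83,0,0,-0.6],[0.5,0,0,0,0,0,0],[0.5,0,0,0,0,0,0]])

```text
clock: 46.2
position: [508.5, 86.0, 157.4]
ee_rot: [-0.032, 0.999, 0.0, -0.003]
contact_force: [-0.3, -0.2, 0.9]
gripper_width: 42.7
```

```bash
cat > mk.py <<'E'
from h import *
import sys
f=sys.argv[1];wst();snap("wrist",f);K,T=cam(f"pics/{f}.npz");im=cv2.imread(f"pics/{f}.png")
g=cv2.cvtColor(im,cv2.COLOR_BGR2GRAY);m=np.zeros_like(g)
# only the hearth inside the walls
cv2.fillPoly(m,[proj(ap(W,[[-74,-148,30],[74,-148,30],[74,148,30],[-74,148,30]]),K,T).round().astype(int)],1)
d=cv2.morphologyEx(((g<80)&(m>0)).astype(np.uint8),cv2.MORPH_OPEN,np.ones((5,5)))
for c in cv2.findContours(d,0,2)[0]:
    if cv2.contourArea(c)>1500:
        r=cv2.minAreaRect(c);b=cv2.boxPoints(r);P=onplane(b,54,K,T)[:,:2]
        print("blob px",np.round(r[0]),np.round(r[1]),"world ctr",P.mean(0).round(1),"corners",P.round(0).tolist(),"hull area ratio",round(cv2.contourArea(c)/(r[1][0]*r[1][1]),2))
E
python3 mk.py wg; python3 -c "
from h import *
M=down(.065);plan([([514,85.5,52],M,5,.5)])"
```

```text
46.2 [508.5  86.  157.4] [-0.032  0.999  0.    -0.003] [-0.3 -0.2  0.9] 42.7 [ 0.48  0.28 -0.37 -0.   -0.92 -1.99]
blob px [415. 347.] [85. 73.] world ctr [570.6 154.2] corners [[598.0, 128.0], [544.0, 124.0], [543.0, 179.0], [598.0, 186.0]] hull area ratio 0.43
blob px [316. 258.] [127.  59.] world ctr [514.3  84.9] corners [[474.0, 65.0], [472.0, 99.0], [554.0, 106.0], [557.0, 68.0]] hull area ratio 0.92
[[0.5,-0.12,-0.02,2.11,0.0,-0.1,0.0],[0.5,-0.12,-0.02,2.12,0.0,0.0,0.0],[0.5,-0.12,-0.02,2.11,0.0,-0.1,0.0],[0.5,-0.11,-0.01,2.12,0.0,0.0,0.0],[0.5,-0.11,-0.02,2.11,0.0,-0.1,-0.1]]
```

servo_tool(rows=[[0.5,-0.12,-0.02,2.11,0,0,0],[0.5,-0.12,-0.02,2.11,0,0,0],[0.5,-0.12,-0.02,2.11,0,0,0],[0.5,-0.12,-0.02,2.11,0,0,0],[0.5,-0.12,-0.02,2.05,0,0,0],[0.5,0,0,0,0,0,0],[0,0,0,0,0,0,0],[0,0,0,0,0,0,0],[0,0,0,0,0,0,0],[0,0,0,0,0,0,0],[0,0,0,-1,0,0,0],[0,0,0,-2,0,0,0]])

```text
clock: 47.45
position: [513.9, 85.3, 82.2]
ee_rot: [-0.032, 0.999, -0.0, -0.004]
contact_force: [0.1, -0.2, -1.3]
gripper_width: 34.2
```

Run:
```python
from h import *
wst();a=p(46,-15,27)
e=plan([([512,86,170],down(.05),4,0),([440,20,210],down(0),3,0)])
e=plan([(a+[-15,0,130],pt(0),9,0)],e)
e=plan([(a+[0,0,60],pt(6),5,0),(a+[0,0,25],pt(14),4,0)],e)
```

```text
47.5 [513.9  85.3  82.2] [-0.032  0.999 -0.    -0.004] [ 0.1 -0.2 -1.3] 34.2 [ 0.47  0.39 -0.44 -0.   -0.74 -1.98]
[[0,0.06,0.02,-2.2,0.0,-0.1,0.2],[0,0.06,0.02,-2.19,0.0,-0.1,0.2],[0,0.06,0.02,-2.2,0.0,-0.1,0.2],[0,0.05,0.01,-2.19,0.0,-0.1,0.2],[0,2.51,-2.08,-1.33,0.0,0.0,1.0],[0,2.47,-2.12,-1.33,0.0,0.0,0.9],[0,2.44,-2.16,-1.33,0.0,0.0,1.0]]
[[0,0.22,-3.03,0.07,0.0,0.0,1.9],[0,0.12,-3.04,0.07,0.0,0.0,1.9],[0,0.02,-3.04,0.07,0.0,0.0,1.9],[0,-0.08,-3.04,0.07,0.0,0.0,1.9],[0,-0.18,-3.03,0.07,0.0,0.0,1.9],[0,-0.27,-3.02,0.07,0.0,0.0,1.9],[0,-0.38,-3.01,0.07,0.0,0.0,1.9],[0,-0.47,-3.0,0.07,0.0,0.0,1.8],[0,-0.57,-2.99,0.07,-0.1,0.0,1.9]]
[[0,-0.29,0.09,1.4,0.0,-1.2,0.0],[0,-0.26,0.09,1.41,0.0,-1.2,0.0],[0,-0.23,0.09,1.41,0.0,-1.2,0.0],[0,-0.2,0.08,1.41,0.0,-1.2,0.0],[0,-0.17,0.09,1.42,0.0,-1.2,0.0],[0,0.09,0.0,0.87,0.0,-2.0,0.0],[0,0.12,0.0,0.87,0.0,-2.0,0.0],[0,0.15,0.0,0.86,0.0,-2.0,0.0],[0,0.19,-0.01,0.86,0.0,-2.0,0.0]]
```

servo_tool(rows=[[0,0.06,0.02,-2.2,0,-0.1,0.2],[0,0.06,0.02,-2.2,0,-0.1,0.2],[0,0.06,0.02,-2.2,0,-0.1,0.2],[0,0.06,0.02,-2.2,0,-0.1,0.2],[0,2.51,-2.08,-1.33,0,0,1],[0,2.47,-2.12,-1.33,0,0,0.9],[0,2.44,-2.16,-1.33,0,0,1]])

```text
clock: 48.15
position: [439.4, 19.6, 211.3]
ee_rot: [0.0, 1.0, 0.0, 0.001]
contact_force: [-0.1, -0.7, -1.7]
gripper_width: 34.6
```

servo_tool(rows=[[0,0.22,-3.03,0.07,0,0,1.9],[0,0.12,-3.04,0.07,0,0,1.9],[0,0,-3.04,0.07,0,0,1.9],[0,-0.08,-3.04,0.07,0,0,1.9],[0,-0.18,-3.03,0.07,0,0,1.9],[0,-0.27,-3.02,0.07,0,0,1.9],[0,-0.38,-3.01,0.07,0,0,1.9],[0,-0.47,-3,0.07,0,0,1.8],[0,-0.57,-3,0.07,0,0,1.9],[0,0,0,0,0,0,0]])

```text
clock: 49.15
position: [419.8, -255.0, 204.2]
ee_rot: [0.15, 0.989, 0.0, 0.001]
contact_force: [-0.2, 1.1, -1.6]
gripper_width: 34.2
```

Run:
```python
from h import *
wst();slst();a=p(46,-15,27)
e=plan([(a+[0,0,60],pt(6),5,0),(a+[0,0,28],pt(12),3,0),(a+[0,0,10],pt(21),4,0)])
```

```text
49.1 [ 419.8 -255.   204.2] [0.15  0.989 0.    0.001] [-0.2  1.1 -1.6] 34.2 [-0.21  0.19 -0.37 -0.   -1.01 -1.66]
slope xyz [ 88.9 -21.5 150.8] F slope [-1.1  1.  -1.2] j [-0.21  0.19 -0.37 -0.   -1.01 -1.66] tilt 0.2
[[0,-0.26,0.13,1.41,0.0,-1.2,-0.1],[0,-0.24,0.13,1.41,0.0,-1.2,0.0],[0,-0.2,0.13,1.42,0.0,-1.1,-0.1],[0,-0.18,0.13,1.42,0.0,-1.2,0.0],[0,-0.15,0.13,1.42,0.0,-1.1,-0.1],[0,0.11,0.0,1.06,0.0,-2.0,0.0],[0,0.15,0.0,1.06,0.0,-2.0,0.0],[0,0.18,0.0,1.05,0.0,-2.0,0.0],[0,0.09,0.0,0.44,0.0,-2.3,0.0],[0,0.11,0.0,0.44,0.0,-2.2,0.0],[0,0.13,0.0,0.43,0.0,-2.3,0.0],[0,0.15,-0.01,0.42,0.0,-2.2,0.0]]
```

servo_tool(rows=[[0,-0.26,0.13,1.41,0,-1.2,-0.1],[0,-0.24,0.13,1.41,0,-1.2,0],[0,-0.2,0.13,1.41,0,-1.1,-0.1],[0,-0.18,0.13,1.41,0,-1.2,0],[0,-0.15,0.13,1.41,0,-1.1,-0.1],[0,0.11,0,1.06,0,-2,0],[0,0.15,0,1.06,0,-2,0],[0,0.18,0,1.05,0,-2,0],[0,0.09,0,0.44,0,-2.3,0],[0,0.11,0,0.44,0,-2.2,0],[0,0.13,0,0.43,0,-2.2,0],[0,0,0,0,0,0,0]])

```text
clock: 50.35
position: [432.7, -249.3, 87.5]
ee_rot: [0.143, 0.977, -0.023, 0.158]
contact_force: [-1.1, -0.2, -1.1]
gripper_width: 34.5
```

Run:
```python
from h import *
wst();slst()
e=plan([(p(46,-15,27),pt(20.5),4,0)])
```

```text
50.4 [ 432.7 -249.3   87.5] [ 0.143  0.977 -0.023  0.158] [-1.1 -0.2 -1.1] 34.5 [-0.18  0.25 -0.78  0.16 -0.23 -1.83]
slope xyz [ 49.2 -12.3  40.5] F slope [-1.4 -0.5 -0.6] j [-0.18  0.25 -0.78  0.16 -0.23 -1.83] tilt 18.4
[[0,0.04,-0.07,0.34,0.0,-0.5,0.1],[0,0.04,-0.07,0.34,0.0,-0.5,0.1],[0,0.05,-0.07,0.35,0.1,-0.5,0.0],[0,0.05,-0.06,0.34,0.0,-0.6,0.1]]
```

servo_tool(rows=[[0,0.04,-0.07,0.34,0,-0.3,0.1],[0,0.04,-0.07,0.34,0,-0.3,0.1],[0,0.05,-0.07,0.3,0,-0.3,0],[0,0.1,0,0.1,0,-0.3,0],[0,0.15,0,0.1,0,0,0],[0,0,0,0,0,0,0]])

```text
clock: 50.95
position: [435.2, -253.5, 77.9]
ee_rot: [0.145, 0.975, -0.022, 0.169]
contact_force: [-0.4, 0.2, -0.6]
gripper_width: 34.5
```

```bash
python3 -c "
from h import *
slst()"
```

```text
slope xyz [ 48.4 -15.6  30.3] F slope [-0.7  0.1 -0.3] j [-0.19  0.27 -0.8   0.18 -0.16 -1.85] tilt 19.6
```

servo_tool(rows=[[0,0,0,0,0,1.5,0],[0,0,0,0,0,1.5,0],[0,0.1,0,0.2,0,0,0],[0,0.1,0,0.2,0,0,0],[0,0,0,0,0,0,0]])

```text
clock: 51.45
position: [435.5, -253.4, 74.4]
ee_rot: [0.145, 0.979, -0.019, 0.146]
contact_force: [-2.3, 1.3, 5.9]
gripper_width: 34.6
```

```bash
python3 -c "
from h import *
slst()"
```

```text
slope xyz [ 47.2 -15.4  27. ] F slope [0.1 0.6 6.4] j [-0.19  0.29 -0.74  0.1  -0.25 -1.76] tilt 16.9
```

servo_tool(rows=[[0,0.1,0,0.15,0,0,0],[0,0.1,0,0.15,0,0,0],[0,0.1,0,0.15,0,0,0],[0,0,0,0,0,0,0]])

```text
clock: 51.85
position: [434.7, -253.0, 70.3]
ee_rot: [0.145, 0.978, -0.019, 0.147]
contact_force: [-3.2, 1.6, 10.5]
gripper_width: 34.2
```

```bash
python3 -c "
from h import *
slst()"
```

```text
slope xyz [ 44.6 -15.2  23.6] F slope [ 1.2  0.6 11. ] j [-0.19  0.3  -0.75  0.1  -0.23 -1.77] tilt 17.0
```

servo_tool(rows=[[0,0.15,0,0.05,0,0,0],[0,0.15,0,0.05,0,0,0],[0,0.15,0,0.05,0,0,0],[0,0,0,0,0,0,0]])

```text
clock: 52.25
position: [434.6, -252.8, 69.6]
ee_rot: [0.144, 0.978, -0.019, 0.151]
contact_force: [0.1, -3.1, 12.3]
gripper_width: 34.3
```

```bash
python3 -c "
from h import *
slst()"
```

```text
slope xyz [ 44.2 -15.   23.1] F slope [ 6.1 -3.  10.8] j [-0.19  0.3  -0.76  0.11 -0.21 -1.78] tilt 17.5
```

servo_tool(rows=[[0.5,0,0,0,0,0,0],[0.5,0,0,0,0,0,0],[0.5,0,0,0,0,0,0],[0.5,-0.2,0,-0.8,0,0,0],[0.5,-0.2,0,-1,0,0,0],[0.5,-0.3,0,-1.2,0,0,0],[0.5,-0.3,0,-1.5,0,3,0],[0.5,-0.3,0,-1.8,0,3,0],[0.5,-0.3,0,-2,0,3,0],[0.5,0,0,-2,0,3,0],[0.5,0,0,-2,0,3,0],[0.5,0,0,0,0,2,0]])

```text
clock: 53.45
position: [421.3, -249.9, 193.1]
ee_rot: [0.146, 0.989, 0.003, -0.0]
contact_force: [0.6, -0.6, 0.1]
gripper_width: 42.9
```

```bash
python3 chk.py wh
```

```text
53.5 [ 421.3 -249.9  193.1] [ 0.146  0.989  0.003 -0.   ] [ 0.6 -0.6  0.1] 42.9 [-0.21  0.2  -0.38 -0.01 -0.99 -1.65]
slope xyz [ 84.2 -16.2 140.7] F slope [ 0.8 -0.4 -0.3] j [-0.21  0.2  -0.38 -0.01 -0.99 -1.65] tilt -0.1
blob in slope frame at z24: [[75.1, 20.9], [74.9, 114.9], [136.8, 111.3], [136.8, 20.0]] ctr [105.9  66.8]
blob in slope frame at z24: [[75.4, -117.1], [75.3, -51.2], [136.9, -50.0], [136.9, -114.0]] ctr [106.1 -83.1]
blob in slope frame at z24: [[7.1, -32.2], [7.0, 2.9], [84.2, 2.5], [84.3, -31.4]] ctr [ 45.6 -14.6]
blob in slope frame at z24: [[79.9, -95.6], [6.4, -96.8], [7.2, -57.5], [80.7, -57.6]] ctr [ 43.6 -76.9]
```

Mould b's uphill edge reads about 80 and mould a's about 84, so a may be a few mm short of the ledge. I'll nudge a down with shut fingers, watching the force.

Run:
```python
from h import *
V=pt(0)
e=plan([(p(122,-14.5,85),V,4,0),(p(118,-14.5,20),V,4,0),(p(106,-14.5,18),V,2,0),(p(106,-14.5,18),V,2,0)])
```

```text
[[0,-1.45,0.03,0.82,0.1,-0.1,0.1],[0,-1.45,0.03,0.82,0.1,-0.1,0.0],[0,-1.45,0.04,0.82,0.1,0.0,0.1],[0,-1.44,0.04,0.82,0.0,-0.1,0.0],[0,-0.6,0.0,1.51,0.0,0.0,0.0],[0,-0.59,0.0,1.52,0.0,0.0,0.0],[0,-0.6,0.0,1.51,0.0,0.0,0.0],[0,-0.59,-0.01,1.52,0.0,0.0,0.0],[0,0.5,0.0,0.34,0.0,0.0,0.0],[0,0.5,0.0,0.35,0.0,0.0,0.0],[0,0.0,0.0,0.0,0.0,0.0,0.0],[0,0.0,0.0,0.0,0.0,0.0,0.0]]
```

servo_tool(rows=[[0,-1.45,0.03,0.82,0,0,0],[0,-1.45,0.03,0.82,0,0,0],[0,-1.45,0.04,0.82,0,0,0],[0,-1.45,0.04,0.82,0,0,0],[0,-0.6,0,1.51,0,0,0],[0,-0.6,0,1.51,0,0,0],[0,-0.6,0,1.51,0,0,0],[0,-0.6,0,1.5,0,0,0],[0,0.5,0,0.34,0,0,0],[0,0.5,0,0.34,0,0,0],[0,0,0,0,0,0,0],[0,0,0,0,0,0,0]])

```text
clock: 54.7
position: [488.5, -268.2, 90.1]
ee_rot: [0.146, 0.989, 0.003, -0.002]
contact_force: [-0.3, 0.2, 0.0]
gripper_width: -0.0
```

```bash
python3 -c "
from h import *
slst();plan([(p(100,-14.5,18),pt(0),3,0),(p(96,-14.5,18),pt(0),3,0)])"
```

```text
slope xyz [103.7 -14.1  18. ] F slope [-0.3  0.1  0.2] j [-0.21  0.43 -0.35 -0.01 -0.8  -1.64] tilt -0.3
[[0,0.11,-0.01,0.05,0.1,-0.1,0.1],[0,0.11,-0.02,0.05,0.1,-0.1,0.0],[0,0.12,-0.01,0.06,0.1,-0.1,0.1],[0,0.12,0.0,0.05,0.0,0.0,0.0],[0,0.12,0.0,0.06,0.0,0.0,0.0],[0,0.12,0.0,0.05,0.0,0.0,0.0]]
```

servo_tool(rows=[[0,0.11,0,0.05,0,0,0],[0,0.11,0,0.05,0,0,0],[0,0.12,0,0.06,0,0,0],[0,0.12,0,0.05,0,0,0],[0,0.12,0,0.05,0,0,0],[0,0.12,0,0.05,0,0,0],[0,0,0,0,0,0,0]])

```text
clock: 55.4
position: [481.5, -266.0, 86.2]
ee_rot: [0.146, 0.989, 0.003, -0.003]
contact_force: [-0.9, 0.3, -0.8]
gripper_width: 0.2
```

```bash
python3 -c "
from h import *
slst()"
```

```text
slope xyz [ 95.4 -14.   17.5] F slope [-1.2  0.  -0.3] j [-0.21  0.43 -0.37 -0.01 -0.78 -1.64] tilt -0.4
```

servo_tool(rows=[[0,0.12,0,0.05,0,0,0],[0,0.12,0,0.05,0,0,0],[0,0,0,0,0,0,0]])

```text
clock: 55.7
position: [480.7, -265.9, 86.0]
ee_rot: [0.146, 0.989, 0.003, -0.001]
contact_force: [1.7, -0.4, 0.6]
gripper_width: 0.1
```

servo_tool(rows=[[0,0.12,0,0.05,0,0,0],[0,0.12,0,0.05,0,0,0],[0,0,0,0,0,0,0]])

```text
clock: 56.0
position: [480.4, -265.8, 86.0]
ee_rot: [0.146, 0.989, 0.002, 0.001]
contact_force: [5.7, -3.0, 3.2]
gripper_width: 0.3
```

```bash
python3 -c "
from h import *
slst()"
```

```text
slope xyz [ 94.3 -14.1  17.8] F slope [ 7.1 -1.2  0.3] j [-0.21  0.42 -0.38 -0.01 -0.77 -1.65] tilt 0.1
```

Firm contact (7 N, no movement) with the edge at x≈80: mould a is on the ledge. I'll test mould b the same way.

Run:
```python
from h import *
V=pt(0)
e=plan([(p(108,-14.5,22),V,1,0),(p(115,-14.5,45),V,1,0),(p(115,-78,45),V,3,0),(p(108,-78,18),V,2,0),(p(99,-78,18),V,2,0),(p(96,-78,18),V,2,0)])
```

```text
[[0,-1.06,-0.04,-0.96,0.3,0.1,0.3],[0,0.33,0.0,-2.38,0.0,0.0,0.0],[0,0.0,-2.12,0.0,0.0,0.0,0.0],[0,0.0,-2.11,0.0,0.0,0.0,0.0],[0,0.0,-2.12,0.0,0.0,0.0,0.0],[0,-0.25,0.0,1.37,0.0,0.0,0.0],[0,-0.26,0.0,1.38,0.0,0.0,0.0],[0,0.41,0.0,0.19,0.0,0.0,0.0],[0,0.41,0.0,0.19,0.0,0.0,0.0],[0,0.14,0.0,0.06,0.0,0.0,0.0],[0,0.13,0.0,0.06,0.0,0.0,0.0]]
```

servo_tool(rows=[[0,-1.06,0,-0.96,0,0,0],[0,0,0,-2.38,0,0,0],[0,0.1,-2.12,0,0,0,0],[0,0.1,-2.12,0,0,0,0],[0,0.1,-2.12,0,0,0,0],[0,-0.25,0,1.37,0,0,0],[0,-0.25,0,1.37,0,0,0],[0,0.41,0,0.19,0,0,0],[0,0.41,0,0.19,0,0,0],[0,0.14,0,0.06,0,0,0],[0,0,0,0,0,0,0]])

```text
clock: 57.1
position: [461.7, -326.1, 85.9]
ee_rot: [0.146, 0.989, 0.003, -0.003]
contact_force: [0.9, 0.5, 0.2]
gripper_width: -0.2
```

```bash
python3 -c "
from h import *
slst()"
```

```text
slope xyz [ 94.  -77.2  17.9] F slope [ 0.7  0.8 -0.1] j [-0.33  0.45 -0.33 -0.01 -0.8  -1.53] tilt -0.4
```

servo_tool(rows=[[0,0.12,0,0.05,0,0,0],[0,0.12,0,0.05,0,0,0],[0,0,0,0,0,0,0]])

```text
clock: 57.4
position: [461.2, -326.3, 85.8]
ee_rot: [0.146, 0.989, 0.003, -0.0]
contact_force: [3.5, 0.5, 2.3]
gripper_width: -0.3
```

```bash
python3 -c "
from h import *
slst()"
```

```text
slope xyz [ 93.6 -77.6  17.9] F slope [3.9 1.5 0.8] j [-0.33  0.45 -0.33 -0.01 -0.79 -1.53] tilt -0.1
```

Both moulds seat at the same ledge distance (contact at 94.3 and 93.6). Next: the lid handle.

Run:
```python
from h import *
H=down(np.pi/2+.008)
e=plan([([475,-330,100],pt(0),1,0),([470,-320,230],pt(0),3,.3),([500,-150,360],down(.6),8,.5)])
e=plan([([612,169,350],H,10,.5),([612,169,350],H,2,.5)],e)
```

```text
[[0,-1.42,0.05,-1.42,0.3,-0.1,0.2],[0.3,0.25,0.27,-4.33,0.0,0.0,0.0],[0.3,0.26,0.27,-4.34,0.0,0.0,0.0],[0.3,0.25,0.27,-4.33,0.0,0.0,0.0],[0.5,0.26,2.14,-1.63,0.0,0.0,-6.4],[0.5,0.02,2.16,-1.62,0.0,0.0,-6.4],[0.5,-0.22,2.15,-1.63,0.0,0.0,-6.4],[0.5,-0.45,2.11,-1.62,0.0,0.0,-6.4],[0.5,-0.69,2.04,-1.63,0.0,0.0,-6.4],[0.5,-0.91,1.96,-1.62,0.0,0.0,-6.5],[0.5,-1.13,1.84,-1.63,0.0,0.0,-6.4],[0.5,-1.32,1.7,-1.62,0.0,0.0,-6.5]]
[[0.5,-2.73,2.0,0.1,0.0,0.0,-5.6],[0.5,-2.91,1.72,0.1,0.0,0.0,-5.6],[0.5,-3.06,1.43,0.1,0.0,0.0,-5.6],[0.5,-3.19,1.13,0.1,0.0,0.0,-5.6],[0.5,-3.28,0.81,0.1,0.0,0.0,-5.6],[0.5,-3.35,0.49,0.1,0.0,0.0,-5.6],[0.5,-3.38,0.16,0.1,0.0,0.0,-5.6],[0.5,-3.37,-0.17,0.1,0.0,0.0,-5.6],[0.5,-3.34,-0.51,0.1,0.0,0.0,-5.6],[0.5,-3.28,-0.83,0.1,0.0,0.0,-5.7],[0.5,0.0,0.0,0.0,0.0,0.0,0.0],[0.5,0.0,0.0,0.0,0.0,0.0,0.0]]
```

servo_tool(rows=[[0,-1.42,0,-1.42,0,0,0],[0.3,0.25,0.27,-4.3,0,0,0],[0.3,0.25,0.27,-4.3,0,0,0],[0.3,0.25,0.27,-4.3,0,0,0],[0.5,0.26,2.14,-1.63,0,0,-6.4],[0.5,0.02,2.16,-1.63,0,0,-6.4],[0.5,-0.22,2.15,-1.63,0,0,-6.4],[0.5,-0.45,2.11,-1.63,0,0,-6.4],[0.5,-0.69,2.04,-1.63,0,0,-6.4],[0.5,-0.91,1.96,-1.63,0,0,-6.5],[0.5,-1.13,1.84,-1.63,0,0,-6.4],[0.5,-1.32,1.7,-1.63,0,0,-6.5]])

```text
clock: 58.6
position: [497.5, -151.1, 359.1]
ee_rot: [-0.299, 0.954, 0.005, -0.003]
contact_force: [-0.2, -0.3, 0.5]
gripper_width: 42.8
```

servo_tool(rows=[[0.5,-2.73,2,0.1,0,0,-5.6],[0.5,-2.91,1.72,0.1,0,0,-5.6],[0.5,-3.06,1.43,0.1,0,0,-5.6],[0.5,-3.19,1.13,0.1,0,0,-5.6],[0.5,-3.28,0.81,0.1,0,0,-5.6],[0.5,-3.35,0.49,0.1,0,0,-5.6],[0.5,-3.38,0.16,0.1,0,0,-5.6],[0.5,-3.37,-0.17,0.1,0,0,-5.6],[0.5,-3.34,-0.51,0.1,0,0,-5.6],[0.5,-3.28,-0.83,0.1,0,0,-5.7],[0.5,0,0,0,0,0,0],[0.5,0,0,0,0,0,0]])

```text
clock: 59.8
position: [609.1, 167.5, 349.7]
ee_rot: [0.711, -0.703, -0.005, 0.001]
contact_force: [0.2, -0.1, 0.2]
gripper_width: 42.8
```

```bash
cat > hd.py <<'E'
from h import *
import sys
f=sys.argv[1];wst();snap("wrist",f);K,T=cam(f"pics/{f}.npz");im=cv2.imread(f"pics/{f}.png")
h=lambda a,y:ap(W,[86-210*np.cos(a),y,83+210*np.sin(a)])[0]
# bright bar: column profile in rows about handle's near end
for y in(-40,-20,0):
    u=proj([h(1.4,y),h(1.5,y),h(1.6,y),h(1.7,y)],K,T).round(0);r=int(u[1,1])
    row=im[r-3:r+4].mean(0);g=row.mean(1);sat=row.max(1)-row.min(1)
    print("row",r,"pred cols 1.4..1.7",u[:,0],"profile",[(c,int(g[c]),int(sat[c])) for c in range(int(u[3,0])-10,int(u[0,0])+14,6)])
E
python3 hd.py wi
python3 -c "
from h import *
plan([([612,169,288],down(1.579),5,.5)])"
```

```text
59.8 [609.1 167.5 349.7] [ 0.711 -0.703 -0.005  0.001] [ 0.2 -0.1  0.2] 42.8 [ 0.52  0.35  0.23 -0.01 -1.45 -0.51]
row 207 pred cols 1.4..1.7 [357. 313. 268. 225.] profile [(215, 206, 3), (221, 206, 3), (227, 206, 3), (233, 59, 11), (239, 143, 7), (245, 160, 6), (251, 163, 4), (257, 167, 4), (263, 163, 5), (269, 169, 3), (275, 174, 3), (281, 174, 3), (287, 175, 2), (293, 160, 2), (299, 75, 11), (305, 177, 1), (311, 183, 21), (317, 174, 3), (323, 199, 67), (329, 197, 66), (335, 197, 66), (341, 197, 66), (347, 197, 66), (353, 197, 66), (359, 194, 69), (365, 192, 68)]
row 247 pred cols 1.4..1.7 [355. 313. 270. 227.] profile [(217, 31, 0), (223, 182, 2), (229, 210, 3), (235, 49, 14), (241, 192, 2), (247, 183, 3), (253, 184, 3), (259, 186, 2), (265, 186, 1), (271, 188, 1), (277, 188, 2), (283, 190, 2), (289, 142, 75), (295, 59, 1), (301, 84, 6), (307, 180, 11), (313, 182, 18), (319, 155, 11), (325, 192, 68), (331, 192, 68), (337, 193, 68), (343, 192, 68), (349, 192, 67), (355, 185, 68), (361, 173, 64), (367, 173, 64)]
row 285 pred cols 1.4..1.7 [354. 313. 271. 230.] profile [(220, 140, 7), (226, 118, 12), (232, 112, 14), (238, 51, 3), (244, 119, 11), (250, 133, 9), (256, 139, 7), (262, 147, 5), (268, 188, 2), (274, 183, 1), (280, 187, 2), (286, 194, 2), (292, 186, 2), (298, 90, 10), (304, 164, 12), (310, 183, 22), (316, 179, 4), (322, 195, 76), (328, 188, 70), (334, 188, 69), (340, 188, 70), (346, 188, 70), (352, 188, 70), (358, 186, 70), (364, 186, 70)]
[[0.5,-0.03,-0.07,1.25,0.1,0.1,0.0],[0.5,-0.04,-0.06,1.25,0.1,0.1,0.0],[0.5,-0.04,-0.06,1.25,0.1,0.1,0.0],[0.5,-0.04,-0.06,1.24,0.1,0.0,0.1],[0.5,-0.04,-0.06,1.25,0.0,0.1,0.0]]
```

The handle bar is at col ~312, so the lid is still propped at 1.50. I'll grip, raise and release it.

servo_tool(rows=[[0.5,0,-0.07,1.25,0,0,0],[0.5,0,-0.06,1.25,0,0,0],[0.5,0,-0.06,1.25,0,0,0],[0.5,0,-0.06,1.25,0,0,0],[0.5,0,-0.06,1.25,0,0,0],[0.5,0,0,0,0,0,0],[0,0,0,0,0,0,0],[0,0,0,0,0,0,0],[0,0,0,0,0,0,0],[0,0,0,0,0,0,0],[0,0,0,0,0,0,0]])

```text
clock: 60.95
position: [613.1, 168.1, 289.6]
ee_rot: [0.711, -0.703, -0.004, -0.002]
contact_force: [-0.3, 0.3, 2.2]
gripper_width: 7.0
```

servo_tool(rows=[[0,0,-0.7,-0.05,0,0,0],[0,0,-0.7,-0.03,0,0,0],[0,0,-0.7,0,0,0,0],[0,0,-0.7,0,0,0,0],[0,0,-0.7,0.03,0,0,0],[0,0,-0.7,0.07,0,0,0],[0,0,-0.4,0.08,0,0,0],[0,0,0,0,0,0,0]])

```text
clock: 61.75
position: [660.1, 168.6, 287.8]
ee_rot: [0.711, -0.703, -0.004, -0.002]
contact_force: [-0.8, 2.1, 5.7]
gripper_width: 7.9
```

servo_tool(rows=[[0.5,0,0,0,0,0,0],[0.5,0,0,0,0,0,0],[0.5,0,0,0,0,0,0],[0.5,0,0,-2,0,0,0],[0.5,0,0,-2,0,0,0],[0.5,0,0,-2,0,0,0],[0.6,3.9,0.78,0,0,0,0],[0.6,3.9,0.78,0,0,0,0],[0.6,3.9,0.78,0,0,0,0],[0.6,3.9,0.78,0,0,0,0],[0.6,3.9,0.78,0,0,0,0],[0.6,3.9,0.78,0,0,0,0]])

```text
clock: 62.95
position: [614.2, -68.1, 345.4]
ee_rot: [0.711, -0.703, -0.004, -0.001]
contact_force: [0.5, -0.3, 0.6]
gripper_width: 51.2
```

servo_tool(rows=[[0.6,0,0,2,0,0,0],[0.6,0,0,2,0,0,0],[0.6,0,0,0,0,0,0],[0.6,0,0,0,0,0,0]])

```text
clock: 63.35
position: [614.8, -66.3, 305.8]
ee_rot: [0.711, -0.703, -0.004, -0.0]
contact_force: [0.0, 0.1, 1.1]
gripper_width: 51.1
```

Run:
```python
from h import *
wst();H=down(np.pi/2+.008)
plan([([613,-66,217],H,6,.6)])
P=lambda a:np.array([678.2-209*(1-np.cos(a)),-66,64+209*np.sin(a)])
e=(P(.815),H)
plan([(P(a),H,1,0) for a in np.linspace(.815,0,13)[1:]],e)
```

```text
63.4 [614.8 -66.3 305.8] [ 0.711 -0.703 -0.004 -0.   ] [0.  0.1 1.1] 51.1 [ 0.15  0.34  0.1  -0.01 -1.34 -0.14]
[[0.6,0.0,0.02,1.48,0.1,0.1,0.0],[0.6,0.0,0.03,1.48,0.0,0.1,0.0],[0.6,0.0,0.02,1.48,0.1,0.0,0.1],[0.6,0.0,0.03,1.48,0.0,0.1,0.0],[0.6,0.0,0.03,1.48,0.1,0.0,0.1],[0.6,0.0,0.03,1.48,0.0,0.1,0.0]]
[[0,0.01,-1.0,1.01,0.0,0.0,0.0],[0,0.01,-0.93,1.07,0.0,0.0,0.0],[0,0.0,-0.85,1.14,0.0,0.0,0.0],[0,0.01,-0.78,1.18,0.0,0.0,0.0],[0,0.0,-0.69,1.24,0.0,0.0,0.0],[0,0.01,-0.6,1.29,0.0,0.0,0.0],[0,0.0,-0.52,1.32,0.0,0.0,0.0],[0,0.01,-0.43,1.35,0.0,0.0,0.0],[0,0.0,-0.33,1.38,0.0,0.0,0.0],[0,0.0,-0.24,1.4,0.0,0.0,0.0],[0,0.0,-0.15,1.41,0.0,0.0,0.0],[0,0.0,-0.05,1.42,0.0,0.0,0.0]]
```

servo_tool(rows=[[0.6,0,0.03,1.48,0,0,0],[0.6,0,0.03,1.48,0,0,0],[0.6,0,0.03,1.48,0,0,0],[0.6,0,0.03,1.48,0,0,0],[0.6,0,0.03,1.48,0,0,0],[0.6,0,0.03,1.48,0,0,0],[0.6,0,0,0,0,0,0],[0,0,0,0,0,0,0],[0,0,0,0,0,0,0],[0,0,0,0,0,0,0],[0,0,0,0,0,0,0],[0,0,0,0,0,0,0]])

```text
clock: 64.55
position: [613.4, -65.5, 218.2]
ee_rot: [0.711, -0.703, -0.003, -0.002]
contact_force: [1.7, 0.5, 2.4]
gripper_width: 5.4
```

servo_tool(rows=[[0,0,-1,1.01,0,0,0],[0,0,-0.93,1.07,0,0,0],[0,0,-0.85,1.14,0,0,0],[0,0,-0.78,1.18,0,0,0],[0,0,-0.69,1.24,0,0,0],[0,0,-0.6,1.29,0,0,0],[0,0,-0.52,1.32,0,0,0],[0,0,-0.43,1.35,0,0,0],[0,0,-0.33,1.38,0,0,0],[0,0,-0.24,1.4,0,0,0],[0,0,-0.15,1.41,0,0,0],[0,0,-0.05,1.42,0,0,0]])

```text
clock: 65.75
position: [678.1, -64.4, 63.6]
ee_rot: [0.711, -0.703, -0.004, -0.001]
contact_force: [-2.9, -2.5, 14.6]
gripper_width: 5.4
```

servo_tool(rows=[[0,0,0,0.1,0,0,0],[0,0,0,0,0,0,0]])

```text
clock: 65.95
position: [678.1, -64.4, 64.2]
ee_rot: [0.711, -0.703, -0.003, -0.001]
contact_force: [3.2, -4.8, 4.8]
gripper_width: 5.2
```

servo_tool(rows=[[0.6,0,0,0,0,0,0],[0.6,0,0,0,0,0,0],[0.6,0,0,0,0,0,0],[0.6,0,0,-4,0,0,0],[0.6,0,0,-4.5,0,0,0],[0.5,0,0,-4.5,0,0,0],[0.5,0,0,-4.5,0,0,0],[0.5,0,0,-4.5,0,0,0],[0.5,0,0,-4.5,0,0,0],[0.5,0,0,-1.5,0,0,0],[0.5,-3.9,0.25,0,0,0,0],[0.5,-3.9,0.25,0,0,0,0]])

```text
clock: 67.15
position: [672.4, 12.6, 344.2]
ee_rot: [0.71, -0.704, -0.005, -0.001]
contact_force: [-0.8, 0.6, 0.1]
gripper_width: 42.5
```

servo_tool(rows=[[0.5,-3.9,0.25,0,0,0,0],[0.5,-3.9,0.25,0,0,0,0],[0.5,-3.9,0.25,0,0,0,0],[0.5,-3.9,0.25,0,0,0,0],[0.5,0,0,0,0,0,0],[0.5,0,0,0,0,0,0]])

```text
clock: 67.75
position: [660.4, 169.3, 344.4]
ee_rot: [0.712, -0.702, -0.005, 0.0]
contact_force: [-0.2, -0.0, 0.3]
gripper_width: 42.8
```

```bash
python3 hd.py wj | cut -c1-700
python3 - <<'E'
from h import *
H=down(1.579)
plan([([662,169,288],H,6,.5)])
h=lambda a:ap(W,[86-210*np.cos(a),0,83+210*np.sin(a)])[0]+[0,0,-4.5]
plan([(h(a),H,1,0) for a in np.linspace(1.74,0.0,25)[1:]],(h(1.74),H))
E
```

```text
67.8 [660.4 169.3 344.4] [ 0.712 -0.702 -0.005  0.   ] [-0.2 -0.   0.3] 42.8 [ 0.48  0.45  0.36 -0.01 -1.49 -0.47]
row 207 pred cols 1.4..1.7 [469. 425. 380. 334.] profile [(324, 98, 18), (330, 49, 0), (336, 52, 1), (342, 51, 1), (348, 53, 2), (354, 86, 15), (360, 215, 65), (366, 210, 64), (372, 210, 64), (378, 210, 64), (384, 209, 64), (390, 209, 64), (396, 208, 65), (402, 210, 65), (408, 205, 62), (414, 205, 63), (420, 205, 63), (426, 204, 63), (432, 204, 63), (438, 204, 63), (444, 199, 68), (450, 199, 68), (456, 199, 68), (462, 198, 68), (468, 198, 69), (474, 198, 69), (480, 198, 68)]
row 248 pred cols 1.4..1.7 [463. 422. 377. 333.] profile [(323, 98, 18), (329, 49, 1), (335, 53, 1), (341, 53, 1), (347, 53, 1), (353, 96, 18), (359, 207, 67), (365, 205, 66), (371, 205, 66), (377, 205, 66), (383, 205, 66), (389, 205, 66), (395, 204, 66), (401, 184, 56), (407, 169, 59), (413, 169, 59), (419, 169, 58), (425, 169, 59), (431, 169, 59), (437, 168, 59), (443, 168, 59), (449, 169, 59), (455, 169, 59), (461, 168, 59), (467, 168, 60), (473, 168, 60)]
row 287 pred cols 1.4..1.7 [459. 418. 375
[... 653 characters left out ...]
0.0,0.0,0.0],[0,0.0,1.52,-0.09,0.0,0.0,0.0],[0,0.0,1.52,0.01,0.0,0.0,0.0],[0,0.0,1.52,0.13,0.0,0.0,0.0],[0,0.0,1.5,0.24,0.0,0.0,0.0],[0,0.0,1.48,0.35,0.0,0.0,0.0],[0,0.0,1.46,0.45,0.0,0.0,0.0],[0,0.0,1.41,0.56,0.0,0.0,0.0],[0,0.0,1.38,0.66,0.0,0.0,0.0],[0,0.0,1.32,0.75,0.0,0.0,0.0],[0,0.0,1.26,0.85,0.0,0.0,0.0],[0,0.0,1.2,0.94,0.0,0.0,0.0]]
[[0,0.0,1.12,1.02,0.0,0.0,0.0],[0,0.0,1.05,1.1,0.0,0.0,0.0],[0,0.0,0.97,1.18,0.0,0.0,0.0],[0,0.0,0.88,1.24,0.0,0.0,0.0],[0,0.0,0.79,1.3,0.0,0.0,0.0],[0,0.0,0.69,1.36,0.0,0.0,0.0],[0,0.0,0.59,1.4,0.0,0.0,0.0],[0,0.0,0.49,1.45,0.0,0.0,0.0],[0,0.0,0.38,1.47,0.0,0.0,0.0],[0,0.0,0.28,1.5,0.0,0.0,0.0],[0,0.0,0.16,1.51,0.0,0.0,0.0],[0,0.0,0.06,1.52,0.0,0.0,0.0]]
```

servo_tool(rows=[[0.5,0,-0.03,0.95,0,0,0],[0.5,0,-0.03,0.95,0,0,0],[0.5,0,-0.03,0.95,0,0,0],[0.5,0,-0.03,0.95,0,0,0],[0.5,0,-0.03,0.95,0,0,0],[0.5,0,0,0.95,0,0,0],[0.5,0,0,0,0,0,0],[0,0,0,0,0,0,0],[0,0,0,0,0,0,0],[0,0,0,0,0,0,0],[0,0,0,0,0,0,0],[0,0,0,0,0,0,0]])

```text
clock: 69.0
position: [662.8, 168.7, 289.4]
ee_rot: [0.711, -0.703, -0.004, -0.002]
contact_force: [0.9, 0.4, 3.5]
gripper_width: 8.1
```

servo_tool(rows=[[0,0,1.51,-0.2,0,0,0],[0,0,1.52,-0.1,0,0,0],[0,0,1.52,0,0,0,0],[0,0,1.52,0.13,0,0,0],[0,0,1.5,0.24,0,0,0],[0,0,1.48,0.35,0,0,0],[0,0,1.46,0.45,0,0,0],[0,0,1.41,0.56,0,0,0],[0,0,1.38,0.66,0,0,0],[0,0,1.32,0.75,0,0,0],[0,0,1.26,0.85,0,0,0],[0,0,1.2,0.94,0,0,0]])

```text
clock: 70.2
position: [491.3, 166.8, 243.7]
ee_rot: [0.711, -0.703, -0.004, -0.002]
contact_force: [2.8, -0.8, -2.0]
gripper_width: 7.5
```

servo_tool(rows=[[0,0,1.12,1.02,0,0,0],[0,0,1.05,1.1,0,0,0],[0,0,0.97,1.18,0,0,0],[0,0,0.88,1.24,0,0,0],[0,0,0.79,1.3,0,0,0],[0,0,0.69,1.36,0,0,0],[0,0,0.59,1.4,0,0,0],[0,0,0.49,1.44,0,0,0],[0,0,0.38,1.47,0,0,0],[0,0,0.28,1.49,0,0,0],[0,0,0.14,1.4,0,0,0],[0,0,0,0,0,0,0]])

```text
clock: 71.4
position: [416.9, 166.2, 98.1]
ee_rot: [0.711, -0.703, -0.004, 0.0]
contact_force: [4.2, -4.0, -2.0]
gripper_width: 7.5
```

servo_tool(rows=[[0,0,0,0.5,0,0,0],[0,0,0,0.5,0,0,0],[0,0,0,0.3,0,0,0],[0,0,0,0,0,0,0]])

```text
clock: 71.8
position: [416.6, 166.2, 85.8]
ee_rot: [0.711, -0.703, -0.004, -0.0]
contact_force: [2.5, -5.2, -1.1]
gripper_width: 6.9
```

servo_tool(rows=[[0,0,0,0.2,0,0,0],[0,0,0,0.2,0,0,0],[0,0,0,0,0,0,0],[0.4,0,0,0,0,0,0],[0.4,0,0,0,0,0,0],[0.4,0,0,0,0,0,0],[0.4,0,0,-2,0,0,0],[0.4,0,0,-4,0,0,0],[0.4,0,0,-4,0,0,0],[0.4,0,0,-4,0,0,0],[0.4,0,0,0,0,0,0]])

```text
clock: 72.9
position: [420.3, 168.2, 227.7]
ee_rot: [0.712, -0.703, -0.003, -0.007]
contact_force: [-0.6, 1.1, -0.5]
gripper_width: 34.2
```

Run:
```python
from h import *
wst();snap("wrist","wk");snap("side","s12")
# handle in wrist view: bright bar centre column at mid row
K,T=cam("pics/wk.npz");im=cv2.imread("pics/wk.png")
for z in(83,90,100):print("handle pred z",z,proj(ap(W,[[-124,-20,z],[-124,0,z]]),K,T).round(0).tolist())
# side: compare with start image around warmer/lid, prop and lever
a=cv2.imread("pics/side0.png").astype(int);b=cv2.imread("pics/s12.png").astype(int);d=np.abs(a-b).max(2)
for n,(x0,x1,y0,y1) in dict(lid=(285,360,255,340),lidhandle=(355,390,265,310),prop=(262,350,230,248),stand=(300,375,160,240),jar=(255,285,168,200),cruc=(250,282,202,224)).items():print(n,"changed frac",(d[y0:y1,x0:x1]>25).mean().round(3))
plan([([400,-100,300],down(.4),10,.4),([400,-215,270],down(-.1),4,.4)])
```

```text
72.9 [420.3 168.2 227.7] [ 0.712 -0.703 -0.003 -0.007] [-0.6  1.1 -0.5] 34.2 [ 0.74  0.1  -0.42 -0.01 -1.04 -0.72]
handle pred z 83 [[326.0, 203.0], [325.0, 231.0]]
handle pred z 90 [[326.0, 205.0], [325.0, 234.0]]
handle pred z 100 [[326.0, 209.0], [326.0, 238.0]]
lid changed frac 0.0
lidhandle changed frac 0.0
prop changed frac 0.005
stand changed frac 0.219
jar changed frac 0.0
cruc changed frac 0.0
[[0.4,2.66,0.21,-0.8,0.0,0.0,6.8],[0.4,2.66,-0.11,-0.8,0.1,0.0,6.8],[0.4,2.63,-0.43,-0.8,0.1,0.0,6.8],[0.4,2.56,-0.73,-0.79,0.1,0.0,6.8],[0.4,2.46,-1.03,-0.79,0.0,0.1,6.8],[0.4,2.32,-1.32,-0.79,0.1,0.0,6.7],[0.4,2.15,-1.58,-0.79,0.0,0.1,6.8],[0.4,1.94,-1.82,-0.78,0.1,0.0,6.7],[0.4,1.72,-2.04,-0.78,0.0,0.1,6.8],[0.4,1.46,-2.23,-0.78,0.1,0.1,6.7],[0.4,1.12,-2.65,0.75,0.0,0.0,7.2],[0.4,0.78,-2.77,0.75,0.0,0.0,7.2]]
[[0.4,0.43,-2.84,0.75,0.0,0.0,7.1],[0.4,0.07,-2.88,0.76,0.0,0.0,7.2]]
```

The side view matches the start image at the lid, handle, prop, jar and crucible: closed, folded and untouched. Last check: moulds and lever.

servo_tool(rows=[[0.4,2.66,0.21,-0.8,0,0,6.8],[0.4,2.66,-0.11,-0.8,0,0,6.8],[0.4,2.63,-0.43,-0.8,0,0,6.8],[0.4,2.56,-0.73,-0.8,0,0,6.8],[0.4,2.46,-1.03,-0.8,0,0,6.8],[0.4,2.32,-1.32,-0.8,0,0,6.7],[0.4,2.15,-1.58,-0.8,0,0,6.8],[0.4,1.94,-1.82,-0.8,0,0,6.7],[0.4,1.72,-2.04,-0.8,0,0,6.8],[0.4,1.46,-2.23,-0.8,0,0,6.7],[0.4,0,0,0,0,0,5],[0.4,0,0,0,0,0,0]])

```text
clock: 74.2
position: [399.8, -100.9, 298.6]
ee_rot: [-0.155, 0.988, 0.004, -0.004]
contact_force: [0.5, 0.1, -0.6]
gripper_width: 34.2
```

```bash
python3 chk.py wl
python3 - <<'E'
from h import *
snap("side","s13")
a=cv2.imread("pics/s6.png").astype(int);b=cv2.imread("pics/s13.png").astype(int);print("lever changed",(np.abs(a-b).max(2)[325:400,340:405]>25).mean())
K,T=cam("pics/s13.npz");g=b.max(2)
# mould dark blobs on the pale slope in side view
m=np.zeros(g.shape,np.uint8);cv2.fillPoly(m,[proj(ap(SL,[[3,-120,0],[140,-120,0],[140,120,0],[3,120,0]]),K,T).round().astype(int)],1)
d=((g<90)&(m>0)).astype(np.uint8);n,l,s,c=cv2.connectedComponentsWithStats(d)
for i in range(1,n):
    if s[i,4]>80:print(s[i],c[i].round())
for y in(-79,-15):print("pred",proj(ap(SL,[[0,y-18,24],[0,y+18,24],[80,y+18,24],[80,y-18,24],[40,y,24]]),K,T).round().tolist())
E
```

```text
74.2 [ 399.8 -100.9  298.6] [-0.155  0.988  0.004 -0.004] [ 0.5  0.1 -0.6] 34.2 [ 0.14 -0.03 -0.36 -0.01 -1.24 -1.4 ]
slope xyz [ 70.6 120.  263.5] F slope [ 0.2  0.2 -0.7] j [ 0.14 -0.03 -0.36 -0.01 -1.24 -1.4 ] tilt -0.6
blob in slope frame at z24: [[80.4, -31.2], [4.2, -32.6], [5.9, 7.3], [83.4, 7.2]] ctr [ 43.5 -12.3]
blob in slope frame at z24: [[79.3, -96.0], [2.0, -97.0], [6.0, -53.1], [84.6, -53.9]] ctr [ 43. -75.]
lever changed 0.0
[339 179  30  31 537] [354. 194.]
[308 208  45  26 125] [329. 220.]
pred [[371.0, 188.0], [369.0, 194.0], [345.0, 181.0], [348.0, 176.0], [358.0, 185.0]]
pred [[368.0, 199.0], [365.0, 205.0], [341.0, 192.0], [343.0, 186.0], [354.0, 196.0]]
```

```bash
python3 -c "
from bench import *
print(job_done())"
```

```text
the job is handed in; nothing more can be done
None
```

I did every step in order and handed the job in at about 74 s on the robot's clock. `job_done()` gave no verdict.

**What I did**
- **Lever:** brought back to the brass pin. The ball slipped out of the grip twice, and the second slip left the lever at about 0.24. I pushed it back to about 0.50 with shut fingers.
- **Lid and prop:** raised the lid, set the prop and let the lid rest on it at about 1.50. My first lowering forced the prop up to about 0.88, so I raised the lid, reset the prop and let the lid settle under its own weight.
- **Moulds:** I found two, the wide-bar one in the -82 bay and the two-bar one in the 110 bay. Both now lie on the stand, lip uphill.
- **Closing up:** lifted the lid off the prop, folded the prop and closed the lid.

**Last checks**
- **Lid, prop, jar and crucible:** the side view matched the start picture at all four (0–0.5 % of pixels changed).
- **Lever:** unchanged in the side view since I set it at idle.
- **Moulds:** a light push on each one's uphill end met firm contact at the same distance from the ledge (within about 1 mm), so both are against it. The last wrist image put their uphill edges at about 80 mm.

**Where checks disagreed or fell short**
- One earlier wrist image put the wide-bar mould's uphill edge at 84 mm. The push test and the last wrist image do not support that.
- In the last side view my colour mask picked out one clear mould-sized blob instead of two, so that view does not confirm both moulds separately.
- The wide-bar mould could not be set down at the full slope angle because a wrist joint was at its limit. I pressed it flat in the grip instead, and did not measure its final tilt.

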